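# Load and start the reagent-bottle shaker

### The job

First set the empty blue bottle carrier on the shaker's deck, between the side guides and fully home against the back stop, so that its rear edge holds the switch lever's orange roller down, and let go of it. Then stand every dropper bottle from the bench upright on the carrier's floor, in its compartments. With all of them in, swing the steel hold-down bar all the way down across the front of the carrier, and last of all press the green start button; leave the carrier home, and do not disturb the flask, the timer and the canister that stand about.

Things in the scene. Friction and masses are not known exactly. Their poses are not given: they have to be found in the camera images.
- shaker: white bench shaker, fixed, 245 (x) x 240 (y) mm, flat deck 40 mm above the bench; origin at bench level, x points from its front (robot side, green button) to its back stop, y to its left, z up. Two low aluminium guides (12 mm above the deck, inner faces at y = +-99 mm) flank the carrier's place; the back stop's face is at x = +85 mm and rises 32 mm above the deck
- dock (a point): point on the deck (40 mm above the bench) where the middle of the carrier's underside belongs when the carrier is fully home, x axes of carrier and shaker alike (the carrier may also stand the other way round); axes as the shaker's
- switch_lever (a joint): limit-switch lever in a slot of the deck, hinged 40 mm before the stop, in rad: 0 = up, its orange roller (20 mm across) standing 6 mm proud of the deck just before the back stop; it gives way downward to a light spring (under 1 N); about 0.18 when the carrier's rear edge lies on it and holds it flush with the deck
- switch_roller (a point): top of the lever's orange roller
- hold_bar (a joint): hold-down bar, steel rod 12 mm thick with a red cylindrical grip at its free end, hinged at the shaker's front left corner about the shaker's x axis, in rad: 0 = down, level across the front of a home carrier (64 mm above the bench, 5 mm before the carrier's front face); 1.57 = upright. Stays where it is left (friction, about 1 to 2 N at the grip); opens up to 1.95
- bar_hinge (a point): hinge of the bar, 64 mm above the bench; axes as the shaker's; at angle q the bar runs from here along (0, -cos q, sin q) in the shaker's axes
- bar_knob (a point): middle of the red grip (21 mm thick, 36 mm long) at the bar's free end, 254 mm from the hinge. With the bar down it stands beside the shaker's right edge, 64 mm above the bench, with free space below and around it
- start_top (a point): top of the round green push button (28 mm across) on the deck's front strip; it is pressed straight down
- start (a joint): start button's travel in m: 0 = out, 0.006 = fully pressed at about 5 N; springs back
- carrier: blue bottle carrier, loose, about 0.45 kg, 130 (x) x 190 (y) mm, moulded block 46 mm high with a floor 4 mm thick; origin at the centre of its underside, z up. Six compartments in 2 rows by 3, 46 mm square inside and open at the top, centred at x = +-32 mm and y = -62, 0, +62 mm; walls between them 16 to 18 mm and round the outside 10 mm thick; the long centre wall at x = 0 carries the handle
- carrier_handle (a point): middle of the carrier's black handle, a level rod 14 mm thick and 112 mm long along the carrier's y, 108 mm above the carrier's underside, on two posts at y = +-50 mm
- bottle_violet: dropper bottle, amber glass with black cap; 86 mm tall, body 32 mm across up to 47 mm, above that a narrower cap and rubber teat about 24 mm across; origin at the centre of its underside, z up. May be absent from a run
- bottle_eosin: dropper bottle, amber glass with red collar and black teat; 86 mm tall, body 32 mm across up to 47 mm, above that a narrower cap and rubber teat about 24 mm across; origin at the centre of its underside, z up. May be absent from a run
- bottle_iodine: dropper bottle, amber glass with black cap; 86 mm tall, body 32 mm across up to 47 mm, above that a narrower cap and rubber teat about 24 mm across; origin at the centre of its underside, z up. May be absent from a run
- bottle_eosin_2: dropper bottle, amber glass with red collar and black teat; 86 mm tall, body 32 mm across up to 47 mm, above that a narrower cap and rubber teat about 24 mm across; origin at the centre of its underside, z up. May be absent from a run
- bottle_iodine_2: dropper bottle, amber glass with black cap; 86 mm tall, body 32 mm across up to 47 mm, above that a narrower cap and rubber teat about 24 mm across; origin at the centre of its underside, z up. May be absent from a run
- flask: conical glass flask with violet contents, 62 mm across, 102 mm high, a bystander; origin under its centre
- timer: white bench timer, 62 x 66 x 21 mm, a bystander; origin under its centre
- canister: black canister with white lid, 37 mm across, 64 mm high, a bystander; origin under its centre

How it is judged:
On the way, in this order (a step that is already met when the one before it is completed fails the run):
1. the carrier stands home on the deck, holding the switch lever down, and is let go (horizontal distance between carrier and dock below 0.009 m and height (world z) of carrier below 0.045 m and angle between carrier's own z axis and vertical below 0.06 rad and value of joint switch_lever above 0.13 rad and contact force between the fingers and carrier below 0.1 N), for 0.3 s.
2. all bottles stand upright in the home carrier (horizontal distance between carrier and dock below 0.009 m and height (world z) of carrier below 0.045 m and angle between carrier's own z axis and vertical below 0.06 rad and value of joint switch_lever above 0.13 rad and x of bottle_violet in the frame of carrier between -0.062 and 0.062 m and y of bottle_violet in the frame of carrier between -0.092 and 0.092 m and z of each of bottle_violet, bottle_eosin, bottle_iodine, bottle_eosin_2, bottle_iodine_2 in the frame of carrier below 0.012 m and angle between each of bottle_violet, bottle_eosin, bottle_iodine, bottle_eosin_2, bottle_iodine_2's own z axis and vertical below 0.2 rad and x of bottle_eosin in the frame of carrier between -0.062 and 0.062 m and y of bottle_eosin in the frame of carrier between -0.092 and 0.092 m and x of bottle_iodine in the frame of carrier between -0.062 and 0.062 m and y of bottle_iodine in the frame of carrier between -0.092 and 0.092 m and x of bottle_eosin_2 in the frame of carrier between -0.062 and 0.062 m and y of bottle_eosin_2 in the frame of carrier between -0.092 and 0.092 m and x of bottle_iodine_2 in the frame of carrier between -0.062 and 0.062 m and y of bottle_iodine_2 in the frame of carrier between -0.092 and 0.092 m and contact force between the fingers and bottle_violet below 0.1 N and contact force between the fingers and bottle_eosin below 0.1 N and contact force between the fingers and bottle_iodine below 0.1 N and contact force between the fingers and bottle_eosin_2 below 0.1 N and contact force between the fingers and bottle_iodine_2 below 0.1 N), for 0.2 s.
3. the hold-down bar is down, with the carrier home and loaded (horizontal distance between carrier and dock below 0.009 m and height (world z) of carrier below 0.045 m and angle between carrier's own z axis and vertical below 0.06 rad and value of joint switch_lever above 0.13 rad and x of bottle_violet in the frame of carrier between -0.062 and 0.062 m and y of bottle_violet in the frame of carrier between -0.092 and 0.092 m and z of each of bottle_violet, bottle_eosin, bottle_iodine, bottle_eosin_2, bottle_iodine_2 in the frame of carrier below 0.012 m and angle between each of bottle_violet, bottle_eosin, bottle_iodine, bottle_eosin_2, bottle_iodine_2's own z axis and vertical below 0.2 rad and x of bottle_eosin in the frame of carrier between -0.062 and 0.062 m and y of bottle_eosin in the frame of carrier between -0.092 and 0.092 m and x of bottle_iodine in the frame of carrier between -0.062 and 0.062 m and y of bottle_iodine in the frame of carrier between -0.092 and 0.092 m and x of bottle_eosin_2 in the frame of carrier between -0.062 and 0.062 m and y of bottle_eosin_2 in the frame of carrier between -0.092 and 0.092 m and x of bottle_iodine_2 in the frame of carrier between -0.062 and 0.062 m and y of bottle_iodine_2 in the frame of carrier between -0.092 and 0.092 m and value of joint hold_bar below 0.06 rad), for 0.2 s.
4. the start button is pressed, with the bar down and the carrier home (horizontal distance between carrier and dock below 0.009 m and height (world z) of carrier below 0.045 m and angle between carrier's own z axis and vertical below 0.06 rad and value of joint switch_lever above 0.13 rad and value of joint hold_bar below 0.06 rad and value of joint start above 0.004 m), for 0.05 s.
At the end, for the whole second after the job is handed in: Carrier on the deck within 9 mm of home, level, switch lever past 0.13 rad; every bottle present stands on the carrier's floor, tilt under 0.2 rad, all at rest; bar within 0.06 rad of down; start button pressed (over 4 mm) last and out again (all of step 3 and linear speed of each of bottle_violet, bottle_eosin, bottle_iodine, bottle_eosin_2, bottle_iodine_2, carrier below 0.02 m/s and value of joint start below 0.002 m); the robot touches nothing.
It fails at once if the flask, the timer or the canister is moved by more than 30 mm (distance of any of flask, timer, canister from where it was at the start of the episode above 0.03 m).
Of bottle_violet, bottle_eosin, bottle_iodine, bottle_eosin_2, bottle_iodine_2 only 3 to 5 are there at a start; the rules pass over those that are not, and their reading is None.
At some moment in a run one of carrier may be knocked a few centimetres aside while the robot is not near it.
It also fails if it takes over 210 s, if anything falls off the work surface, if the arm or the gripper's body presses on something with over 40 N, if the wrist force passes 120 N, or if a joint passes its speed limit or range.

### The arm

A 6-joint arm with a two-finger parallel gripper is mounted at the origin on a cart in front of the work surface, level with it; the furniture and walls round the work are solid. World frame = base frame: x ahead of the robot, y to its left, z up, the work surface at z = 0. Lengths are in m, angles in rad, forces in N, time in s.
With the tool pointing down it reaches from about 0.425 to 0.95 m from the base axis. Payload 3.5 kg.
Tool frame: the origin (TCP) lies midway between the tips of the shut fingers; the grasp point (between the pads) lies 19 mm behind it; y points along the fingers, x is the direction in which the jaws open and shut, and the axes are right-handed (so a half turn about y gives the same grasp; the last joint's range is limited). The gripper opens to 85 mm and grips with 20 to 120 N. Pads are 22 mm wide; open, the fingers measure 114 mm over their backs; the gripper's body (76 mm by 85 mm) begins 54 mm behind the grasp point. The pads swing forward as they close: fully open they stand 13 mm farther back than shut.
Start: joints at [-1.302, 0.286, 1.577, -0, 1.279, -0.15], TCP at [0.275, -0.617, 0.231] pointing down, gripper open.
Joint ranges: [-2.77, 2.77], [-0.9, 2.22], [0.21, 2.48], [-1.53, 4.67], [0.24, 2.81], [-2.84, 2.84]. Speed limits (rad/s): [2.79, 2.79, 3.14, 3.14, 3.14, 3.14].

### API

Orientations are given as a unit quaternion [x, y, z, w].
In Python, from plant import ctrl, viewer gives the robot as it stands.
- The arm moves only by the tool step_arm, never from a script. Its argument "rows" is a list of rows, each a list of 3 entries, a list of its own where there are three numbers: the turn, a rotation vector about the tool's x, y, z in degrees, then the shift along the tool's x, y, z in mm, then the closure, from 0 (fully open) to 1 (shut). A call has 1 to 10 rows; each row is the pose to reach, as a shift and turn from the pose commanded when the call began, along the tool's axes at that moment; what a row does not reach only later rows make up. A row lasts 1/12 s, in which the tool goes at most 41.7 mm and 7.16 degrees, less where a joint would pass 70% of its speed; a pose out of reach is approached as far as the arm can. A call with a gripper value outside its range is refused whole. The fingers move at their own pace and stop on an object; "newtons" is the grip in N (left out, the last holds). Time passes only in rows, so rows that repeat a pose let the fingers close. It gives the time, the measured TCP pose, the force and the opening at its end, in the units of the state.
- ctrl.get_state(): the state, without advancing time (a new reading comes with each control period).
- viewer.read_camera(name): name is "scene" or "top" or "wrist"; returns (picture, depth): 420x560x3 uint8, red, green, blue; 420x560 float32, m along the optical axis (not along the pixel's ray), 0 where there is no reading.
- viewer.calibration(name): a dict with "K" (3x3 intrinsics, pixels), "D" ([k1, k2, p1, p2, k3] as OpenCV has them; the pictures are not rectified), "R" (3x3) and "t" (3): a world point X has camera coordinates R X + t. Camera axes: x right, y down, z forward; pixel columns grow to the right and rows downward; lengths in m; the calibration is good to about 2 mm. A picture is of the moment at which its call begins: read the wrist's pose just before it. calibration takes no time and is no camera call; for the wrist camera it gives the pose at the moment of the call.
- ctrl.sign_off(): hands the job in, once; it reports no verdict.
The state is a dict: "time": time; "qpos": joint angles; "dq": joint speeds; "joint_efforts": joint torques, N m; "eef_pos": TCP position; "tcp_rot": TCP orientation; "contact_force": force on the tool from outside, world axes, zero at the start; "wrist_torque": the same for the moment, N m; "opening": opening from 0.0 (shut) to 1.0 (fully open).
Only numpy, scipy, OpenCV 4.12 (cv2) and the standard library are available. Lean on these libraries where they do the work, as an engineer would, in place of code of your own. Each camera call takes 0.05 s, during which the arm holds its last target.

## Working session

There is one attempt and no reset: what is moved stays moved. The work goes in short steps, Python scripts to look and compute and a tool call to move; the robot and the scene stay as the last step left them, time stands still between calls to the robot, and variables do not carry over. Pictures are saved under pics/ and viewed, and the job is handed in when it is done.

Besides the shell and the picture viewer there is one more tool, called after "Call:" as name([rows], argument=value, ...), one row to a line, values as JSON. step_arm: Moves the arm, as the interface text tells. Its arguments: {"type":"object","properties":{"rows":{"type":"array"},"newtons":{"type":"number"}},"required":["rows"]}

```bash
ls; mkdir -p pics; python3 - <<'E'
from plant import ctrl, viewer
import cv2
print(ctrl.get_state())
for n in ["scene","top","wrist"]:
    p,d=viewer.read_camera(n); cv2.imwrite(f"pics/a_{n}.png",p[:,:,::-1])
    c=viewer.calibration(n); print(n,c)
E
```

```text
pics
{'time': 0.0, 'qpos': array([-1.30202513e+00,  2.87169109e-01,  1.57815765e+00,  2.10246899e-05,
        1.27862394e+00, -1.50005915e-01]), 'dq': array([ 0.00109455, -0.00075037,  0.00081317,  0.00130811, -0.00133659,
        0.0002681 ]), 'joint_efforts': array([ 6.18960275e-04, -4.05979800e+01, -2.92625320e+01, -1.50031619e-04,
        5.81306987e-03, -1.81615277e-06]), 'eef_pos': array([ 0.27433684, -0.61602122,  0.22995537]), 'tcp_rot': array([-0.59244963,  0.38576844, -0.38453097,  0.59356725]), 'contact_force': array([-0.88143095,  0.70934259,  0.87640984]), 'wrist_torque': array([ 0.02216657, -0.00913642, -0.03190643]), 'opening': 1.0055163542135133}
scene {'K': array([[472.34797261,   0.        , 276.76233067],
       [  0.        , 472.34797261, 207.14677708],
       [  0.        ,   0.        ,   1.        ]]), 'D': array([-0.0284453,  0.       ,  0.       ,  0.       ,  0.       ]), 'R': array([[ 0.7237494 , -0.68994765,  0.01261178],
       [-0.32844298, -0.36049227, -0.87302379],
       [ 0.60688716,  0.62770819, -0.48751452]]), 't': array([-0.40939309,  0.24255049,
[... 208 characters left out ...]
       , 0.        , 0.        , 0.        ]), 'R': array([[ 0.01783198, -0.99983632, -0.00305725],
       [-0.98471106, -0.01703213, -0.17336098],
       [ 0.17328053,  0.00610188, -0.98485361]]), 't': array([-0.03343724,  0.57651255,  1.55333643])}
wrist {'K': array([[377.09403999,   0.        , 279.43145239],
       [  0.        , 377.09403999, 207.89246378],
       [  0.        ,   0.        ,   1.        ]]), 'D': array([-0.05931443,  0.        ,  0.        ,  0.        ,  0.        ]), 'R': array([[ 0.40728665, -0.91329906, -0.0015561 ],
       [-0.87981329, -0.39280964,  0.26763625],
       [-0.24504319, -0.10763559, -0.96351877]]), 't': array([-0.67341649, -0.03552179,  0.37821272])}
```

View pics/a_scene.png

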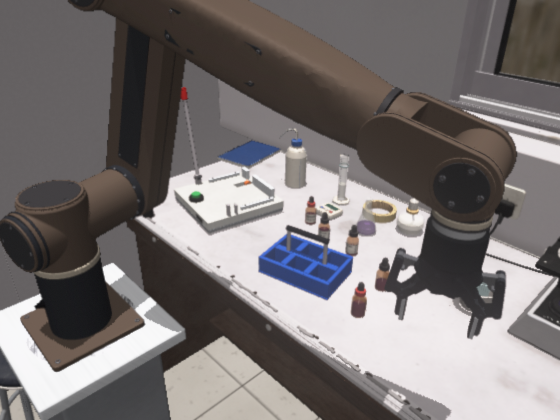

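View pics/a_top.png

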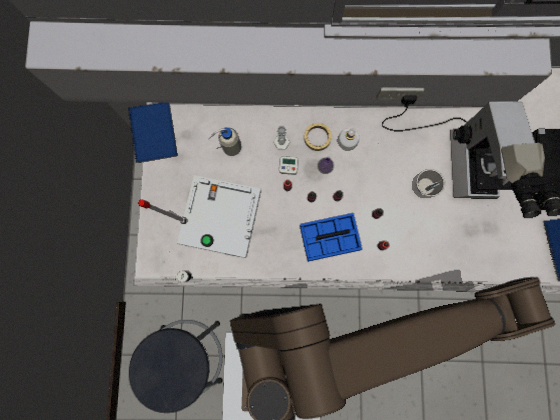

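View pics/a_wrist.png

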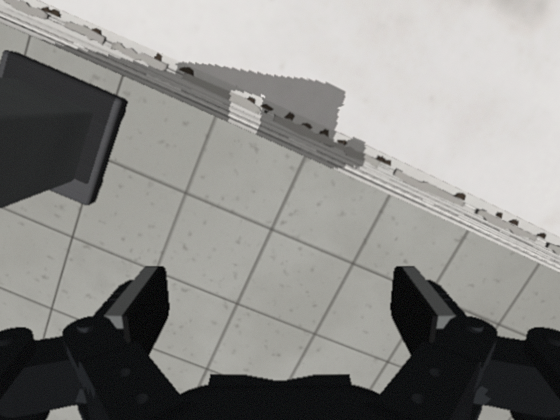

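The top view shows five bottles (288,184), (312,197), (338,195), (377,213), (383,245). The carrier is at (331,237) and the shaker at (220,215), with the bar raised from (184,219) to a red knob at (143,204). The flask is at (325,165), the timer at (289,165) and the canister at (184,276).

```bash
cat > h.py <<'E'
import numpy as np, cv2
from scipy.spatial.transform import Rotation as Rn
from plant import ctrl, viewer
def cloud(name, save=None):
    c=viewer.calibration(name)
    p,d=viewer.read_camera(name)
    if save: cv2.imwrite(f"pics/{save}.png",p[:,:,::-1])
    h,w=d.shape
    u,v=np.meshgrid(np.arange(w),np.arange(h))
    n=cv2.undistortPoints(np.stack([u,v],-1).reshape(-1,1,2).astype(np.float64),c["K"],c["D"]).reshape(h,w,2)
    X=np.concatenate([n*d[...,None],d[...,None]],-1)
    W=(X-c["t"])@c["R"]
    W[d==0]=np.nan
    return p,d,W,c
def proj(c,P):
    r,_=cv2.Rodrigues(c["R"]); return cv2.projectPoints(np.array(P,float).reshape(-1,1,3),r,c["t"],c["K"],c["D"])[0].reshape(-1,2)
def st():
    s=ctrl.get_state(); 
    print("t",round(s["time"],2),"tcp",np.round(s["eef_pos"]*1000,1),"F",np.round(s["contact_force"],1),"op",round(s["opening"],3)); R=Rn.from_quat(s["tcp_rot"]).as_matrix(); print("R(cols tool xyz)\n",np.round(R,3)); print('q',np.round(s['qpos'],3)); return s,R
E
python3 - <<'E'
from h import *
s,R=st()
p,d,W,c=cloud("top")
np.savez("top0.npz",p=p,W=W)
x,y,z=W[...,0],W[...,1],W[...,2]
bench=(x>0.35)&(x<0.9)&(abs(z)<0.02)
print("bench z",np.nanmedian(z[bench]),np.nanstd(z[bench]))
for u,v in [(288,184),(312,197),(338,195),(377,213),(383,245),(331,237),(207,240),(143,204),(184,219),(325,165),(289,165),(184,276),(212,188),(228,210)]:
    print(u,v,np.round(W[v,u]*1000,0))
# connected blobs above bench
m=((z>0.015)&(z<0.4)&(x>0.3)&(x<0.95)).astype(np.uint8)
n,l,stt,cen=cv2.connectedComponentsWithStats(m)
for i in range(1,n):
    if stt[i,4]>25:
        k=l==i; print(np.round(cen[i]),stt[i,4],"x",np.round([x[k].min(),x[k].max()],3),"y",np.round([y[k].min(),y[k].max()],3),"zmax",round(float(z[k].max()),3))
E
```

```text
t 0.15 tcp [ 274.4 -616.2  230.2] F [-0.2 -0.3 -0.2] op 1.001
R(cols tool xyz)
 [[ 0.407 -0.001  0.914]
 [-0.914  0.002  0.407]
 [-0.002 -1.     0.   ]]
q [-1.302  0.287  1.578 -0.     1.279 -0.15 ]
bench z 0.001671248276863841 0.004981501300595835
288 184 [650. -46.  67.]
312 197 [ 606. -129.   67.]
338 195 [ 615. -218.   66.]
377 213 [ 554. -350.   68.]
383 245 [ 446. -367.   71.]
331 237 [ 471. -196.   52.]
207 240 [453. 224.  65.]
143 204 [526. 366. 330.]
184 219 [522. 303.  72.]
325 165 [ 721. -174.   61.]
289 165 [733. -49.  11.]
184 276 [332. 294.  65.]
212 188 [637. 218.  42.]
228 210 [560. 160.  39.]
[ 25. 173.] 11126 x [0.3  0.95] y [0.772 0.788] zmax 0.382
[399. 101.] 263 x [0.912 0.95 ] y [-0.478 -0.347] zmax 0.169
[506. 158.] 9184 x [0.499 0.915] y [-0.968 -0.603] zmax 0.4
[317. 136.] 272 x [0.79  0.889] y [-0.199 -0.101] zmax 0.036
[281. 134.] 143 x [0.804 0.833] y [-0.033 -0.006] zmax 0.161
[228. 140.] 505 x [0.764 0.831] y [0.127 0.22 ] zmax 0.196
[349. 138.] 363 x [0.791 0.866] y [-0.299 -0.223] zmax 0.107
[155. 137.] 35 x [0.806 0.845] y [0.415 0.452] zmax 0.022
[325. 164.] 216 x [0.706 0.759] y [-0.206 -0.149] zmax 0.107
[288. 165.] 264 x [0.7   0.763] y [-0.078 -0.014] zmax 0.032
[432. 181.] 402 x [0.617 0.714] y [-0.582 -0.487] zmax 0.096
[216. 216.] 5123 x [0.4   0.685] y [0.052 0.381] zmax 0.337
[287. 185.] 81 x [0.638 0.666] y [-0.058 -0.029] zmax 0.087
[311. 196.] 78 x [0.599 0.627] y [-0.142 -0.113] zmax 0.09
[337. 195.] 85 x [0.604 0.632] y [-0.235 -0.204] zmax 0.096
[378. 213.] 89 x [0.544 0.576] y [-0.375 -0.343] zmax 0.094
[331. 236.] 1250 x [0.392 0.556] y [-0.302 -0.087] zmax 0.124
[554. 228.] 31 x [0.5   0.535] y [-0.975 -0.945] zmax 0.021
[383. 245.] 89 x [0.435 0.465] y [-0.389 -0.36 ] zmax 0.09
[183. 276.] 117 x [0.315 0.348] y [0.283 0.319] zmax 0.078
```

```bash
cat > fit.py <<'E'
from h import *
def rectfit(P,L,Wd):
    r=cv2.minAreaRect((P[:,:2]*1000).astype(np.float32)); return r
if __name__=="__main__":
    D=np.load("top0.npz");p,W=D["p"],D["W"]
    c=viewer.calibration("top")
    x,y,z=W[...,0],W[...,1],W[...,2]
    hsv=cv2.cvtColor(p,cv2.COLOR_RGB2HSV)
    blue=(hsv[...,0]>105)&(hsv[...,0]<130)&(hsv[...,1]>120)&(hsv[...,2]>60)&(x>0.35)&(x<0.6)&(y<0)&(y>-0.35)
    k=blue&(z>0.035)&(z<0.06)
    print("carrier",k.sum(),rectfit(W[k],0,0))
    black=(p.max(-1)<60)&(z>0.09)&(x>0.35)&(x<0.6)&(y<0)&(y>-0.32)
    print("handle",rectfit(W[black],0,0), W[black].mean(0))
    k=(z>0.03)&(z<0.048)&(x>0.35)&(x<0.72)&(y<0.31)&(y>0.03)
    print("shaker",k.sum(),rectfit(W[k],0,0))
    g=(hsv[...,0]>45)&(hsv[...,0]<75)&(hsv[...,1]>120)&(y>0.1)
    print("green",W[g].mean(0),g.sum())
    o=(hsv[...,0]>5)&(hsv[...,0]<20)&(hsv[...,1]>150)&(hsv[...,2]>100)&(y>0.1)&(x>0.5)&(y<0.3)
    print("orange",np.nanmean(W[o],0),o.sum(),np.argwhere(o).mean(0))
    r=(hsv[...,1]>150)&((hsv[...,0]<5)|(hsv[...,0]>175))&(y>0.3)
    print("knob",np.nanmean(W[r],0),r.sum())
    im=cv2.resize(p[120:290,120:400],None,fx=2.8,fy=2.8,interpolation=cv2.INTER_CUBIC)
    cv2.imwrite("pics/b_topzoom.png",im[:,:,::-1])
E
python3 fit.py
```

```text
carrier 876 ((474.3154296875, -193.82098388671875), (128.70086669921875, 189.4899139404297), 12.746133804321289)
handle ((474.9797668457031, -192.45668029785156), (13.850591659545898, 109.10079193115234), 12.796955108642578) [ 0.47338559 -0.19274039  0.11481005]
shaker 4049 ((541.21435546875, 192.01864624023438), (240.76414489746094, 247.44284057617188), 79.30789947509766)
green [ 0.4138644   0.27483793 -0.00865668] 69
orange [0.63718883 0.2129981  0.04404596] 25 [187.8  213.48]
knob [ 0.30203678  0.51162491 -0.07094099] 104
```

View pics/b_topzoom.png

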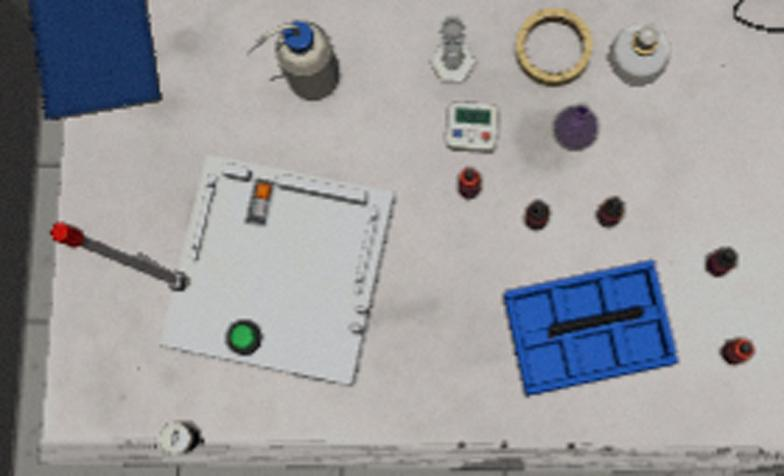

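```bash
cat >> h.py <<'E'
def plan(x,y,z,yaw=None):
    """target in mm, yaw of tool x in deg (tool pointing down). prints turn (deg, tool) and shift (mm, tool)"""
    s=ctrl.get_state(); R=Rn.from_quat(s["tcp_rot"]).as_matrix(); P=s["eef_pos"]*1000
    sh=R.T@(np.array([x,y,z])-P)
    cur=np.degrees(np.arctan2(R[1,0],R[0,0]))
    if yaw is None: yaw=cur
    c,sn=np.cos(np.radians(yaw)),np.sin(np.radians(yaw))
    T=np.array([[c,0,-sn],[sn,0,c],[0,-1,0]])
    rv=np.degrees(Rn.from_matrix(R.T@T).as_rotvec())
    print(f"t {s['time']:.2f} cur",np.round(P,1),"yaw %.1f"%cur,"-> turn",np.round(rv,1),"shift",np.round(sh,1))
E
python3 -c "
from h import *
plan(500,-250,350,-70); plan(500,170,370,-70)"
```

```text
t 0.20 cur [ 274.4 -616.2  230.4] yaw -66.0 -> turn [-0.   4.  -0.1] shift [-243.  -119.1  355.1]
t 0.20 cur [ 274.4 -616.2  230.4] yaw -66.0 -> turn [-0.   4.  -0.1] shift [-626.8 -138.5  525.8]
```

Call:
step_arm([
  [[0,4,0],[-243,-120,355],0],
  [[0,4,0],[-243,-120,355],0],
  [[0,4,0],[-243,-120,355],0],
  [[0,4,0],[-243,-120,355],0],
  [[0,4,0],[-243,-120,355],0],
  [[0,4,0],[-243,-120,355],0],
  [[0,4,0],[-243,-120,355],0],
  [[0,4,0],[-243,-120,355],0],
  [[0,4,0],[-243,-120,355],0],
  [[0,4,0],[-243,-120,355],0],
])

```text
time: 1.03
eef_pos: [0.4854, -0.2729, 0.3438]
tcp_rot: [-0.579, 0.406, -0.406, 0.579]
contact_force: [0.7, -1.3, 0.8]
opening: 1.001
```

```bash
python3 -c "
from h import *
plan(500,-250,350,-70); plan(500,170,370,-70)"
```

```text
t 1.03 cur [ 485.4 -272.9  343.8] yaw -70.0 -> turn [-0. -0.  0.] shift [-16.6  -6.2  21.5]
t 1.03 cur [ 485.4 -272.9  343.8] yaw -70.0 -> turn [-0. -0.  0.] shift [-411.3  -26.2  165.1]
```

Call:
step_arm([
  [[0,0,0],[-400,-26,162],0],
  [[0,0,0],[-400,-26,162],0],
  [[0,0,0],[-400,-26,162],0],
  [[0,0,0],[-400,-26,162],0],
  [[0,0,0],[-400,-26,162],0],
  [[0,0,0],[-400,-26,162],0],
  [[0,0,0],[-400,-26,162],0],
  [[0,0,0],[-400,-26,162],0],
  [[0,0,0],[-400,-26,162],0],
  [[0,0,0],[-400,-26,162],0],
])

```text
time: 1.87
eef_pos: [0.4992, 0.1429, 0.3685]
tcp_rot: [-0.579, 0.405, -0.406, 0.579]
contact_force: [0.7, -0.2, 0.3]
opening: 1.001
```

Call:
step_arm([
  [[0,0,0],[-12,0,0],0],
  [[0,0,0],[-12,0,0],0],
  [[0,0,0],[-12,0,0],0],
  [[0,0,0],[-12,0,0],0],
  [[0,0,0],[-12,0,0],0],
])

```text
time: 2.28
eef_pos: [0.4959, 0.1507, 0.3681]
tcp_rot: [0.579, -0.406, 0.406, -0.579]
contact_force: [1.2, -0.9, -0.2]
opening: 0.997
```

```bash
python3 -c "
from h import *
st()
p,d,W,c=cloud('wrist','c_wrist')
np.savez('w1.npz',p=p,W=W,d=d,**c)
"
```

```text
t 2.28 tcp [495.9 150.7 368.1] F [ 1.2 -0.9 -0.2] op 0.997
R(cols tool xyz)
 [[ 0.34 -0.    0.94]
 [-0.94 -0.    0.34]
 [ 0.   -1.   -0.  ]]
q [ 0.099 -0.138  1.781 -0.     1.499  1.323]
```

View pics/c_wrist.png

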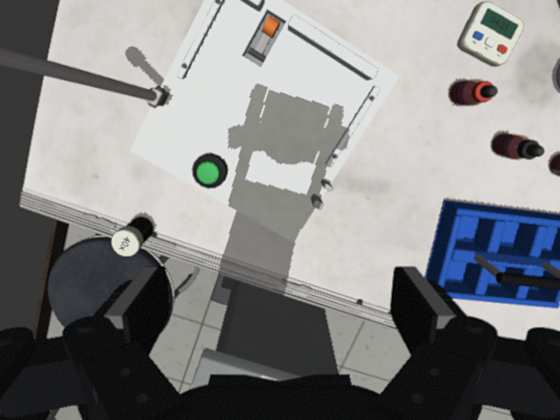

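```bash
python3 -c "
import cv2
p=cv2.imread('pics/c_wrist.png')
cv2.imwrite('pics/d1.png',cv2.resize(p[0:130,120:280],None,fx=4.5,fy=4.5,interpolation=cv2.INTER_CUBIC))
cv2.imwrite('pics/d2.png',cv2.resize(p[0:130,260:420],None,fx=4.5,fy=4.5,interpolation=cv2.INTER_CUBIC))
cv2.imwrite('pics/d3.png',cv2.resize(p[120:250,120:280],None,fx=4.5,fy=4.5,interpolation=cv2.INTER_CUBIC))
cv2.imwrite('pics/d4.png',cv2.resize(p[120:250,260:420],None,fx=4.5,fy=4.5,interpolation=cv2.INTER_CUBIC))
"
```

```text
(no output)
```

View pics/d1.png

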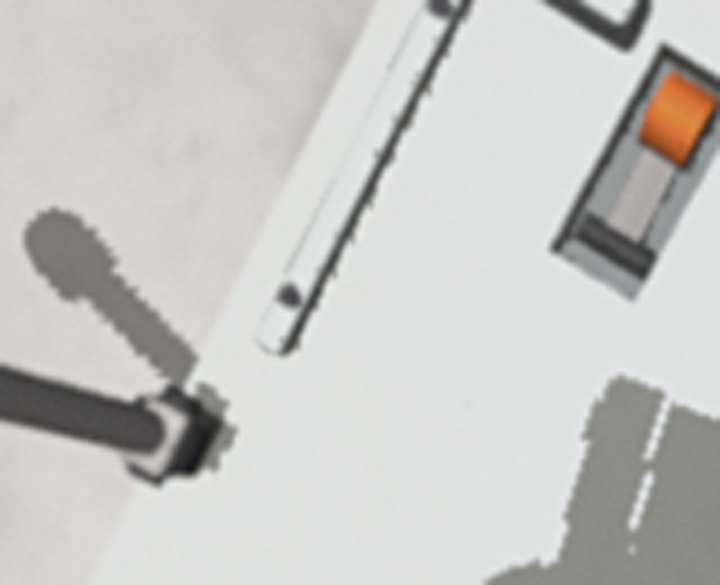

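View pics/d2.png

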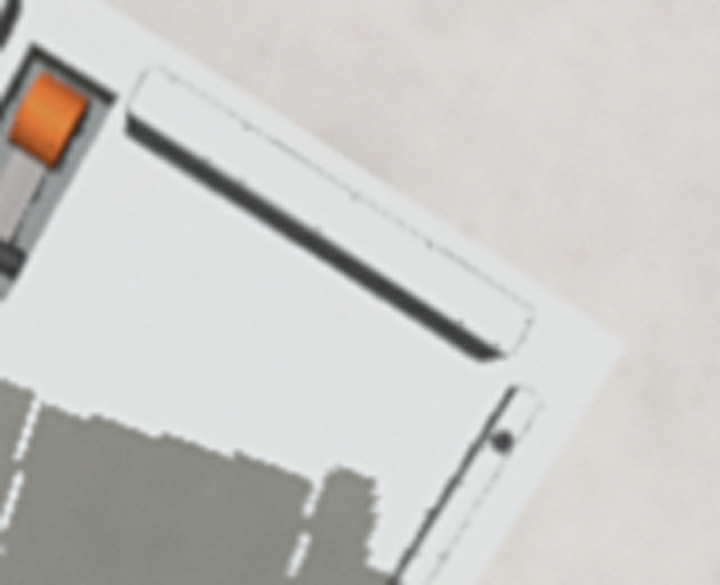

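View pics/d3.png

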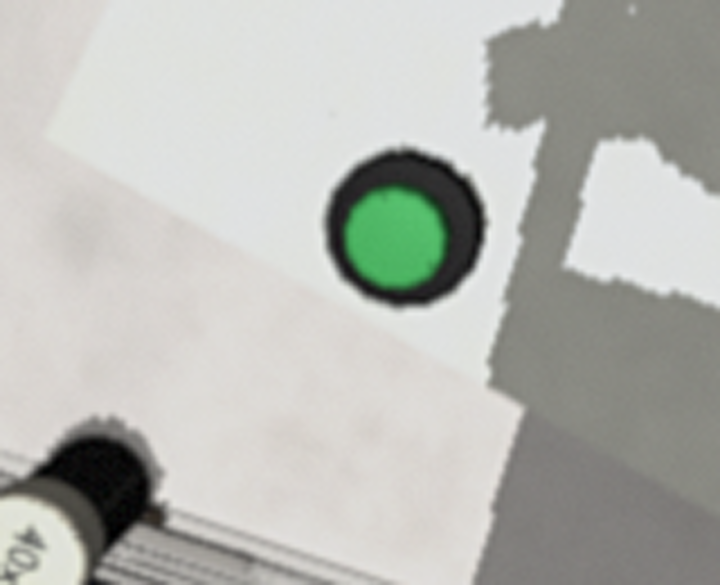

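View pics/d4.png

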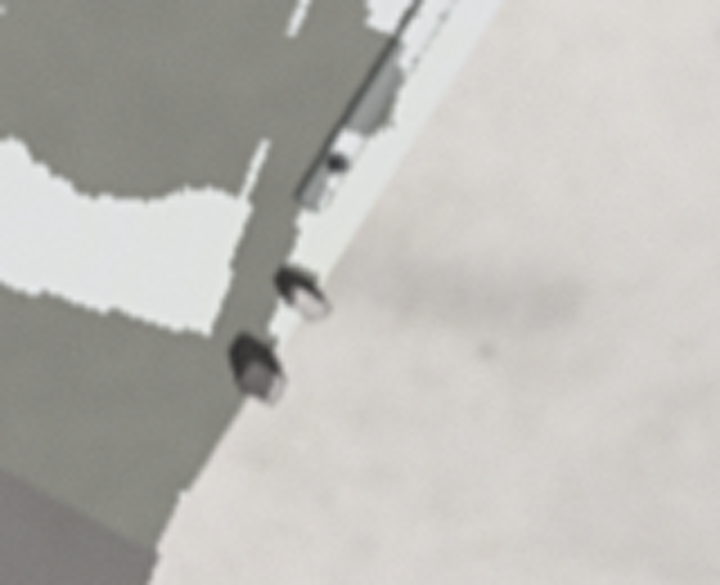

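```bash
cat > shk.py <<'E'
from h import *
from scipy.optimize import least_squares
D=np.load("w1.npz"); c={k:D[k] for k in "KDRt"}
def ray(u,v,z):
    n=cv2.undistortPoints(np.array([[[u,v]]],float),c["K"],c["D"])[0,0]
    d=c["R"].T@np.array([n[0],n[1],1]); o=-c["R"].T@c["t"]
    return (o+d*(z-o[2])/d[2])[:2]*1000
o={"1":(120,0),"2":(260,0),"3":(120,120),"4":(260,120)}
def px(t,a,b): return ((a+.5)/4.5-.5+o[t][0],(b+.5)/4.5-.5+o[t][1])
G=[("x",85,.04,"2",[(128,134),(310,250),(484,361)]),
("x",85,.072,"2",[(128,117),(300,228),(500,353)]),
("y",99,.04,"1",[(470,5),(390,163),(298,350)]),("y",-99,.04,"2",[(512,388),(455,478),(393,582)]),
("y",120,.04,"1",[(378,0),(240,270),(95,575)]),("y",120,.04,"3",[(48,137),(110,0)]),
("y",-120,.04,"2",[(625,343),(550,460),(470,583)]),("y",-120,.04,"4",[(503,0),(340,260),(187,490)]),
("x",122.5,.04,"2",[(625,343),(400,197),(110,5)]),("x",-122.5,.04,"3",[(48,137),(270,257),(488,382)])]
pts=[(ax,val,ray(*px(t,a,b),z)) for ax,val,z,t,l in G for a,b in l]
def f(p):
    cs,sn=np.cos(p[2]),np.sin(p[2]); r=[]
    for ax,val,P in pts:
        d=P-p[:2]; q=cs*d[0]+sn*d[1] if ax=="x" else -sn*d[0]+cs*d[1]
        r.append(q-val)
    return np.array(r)
s=least_squares(f,[541,192,-.187],loss="soft_l1")
print(s.x,np.degrees(s.x[2])); 
for (ax,val,P),r in zip(pts,f(s.x)): print(ax,val,round(r,1),end="; ")
cs,sn=np.cos(s.x[2]),np.sin(s.x[2]); M=np.array([[cs,-sn],[sn,cs]])
def sh(P): return M.T@(P-s.x[:2])
print("\ndock",s.x[:2]+M@[20,0])
for nm,t,a,b,z in [("green top","3",396,238,.06),("roller","1",680,120,.046),("hinge","1",190,435,.064)]:
    P=ray(*px(t,a,b),z); print(nm,P,sh(P))
E
python3 shk.py
```

```text
[ 5.46889402e+02  1.90102782e+02 -1.81721379e-01] -10.411868074928016
x 85 7.1; x 85 6.8; x 85 6.8; x 85 5.1; x 85 4.6; x 85 5.2; y 99 0.1; y 99 -0.1; y 99 -0.7; y -99 -1.3; y -99 -1.0; y -99 -1.5; y 120 0.0; y 120 0.9; y 120 0.3; y 120 -0.0; y 120 0.7; y -120 0.1; y -120 0.5; y -120 1.1; y -120 -0.3; y -120 -0.5; y -120 1.3; x 122.5 -7.5; x 122.5 -7.6; x 122.5 -6.1; x -122.5 -5.2; x -122.5 -4.4; x -122.5 -5.4; 
dock [566.56008348 186.4883244 ]
green top [453.27116597 228.35964899] [-98.99061489  20.70797485]
roller [636.45157671 212.70091804] [84.00344863 38.4119702 ]
hinge [521.16150664 303.91866003] [-45.87339439 107.29217314]
```

```bash
python3 -c "
from h import *
plan(474,-194,260,12.7)"
```

```text
t 2.33 cur [495.9 150.7 368.2] yaw -70.1 -> turn [  0.  -82.8  -0. ] shift [ 316.7  108.3 -137.7]
```

Call:
step_arm([
  [[0,-7,0],[40,0,-17],0],
  [[0,-14,0],[80,20,-34],0],
  [[0,-21,0],[120,40,-51],0],
  [[0,-28,0],[160,60,-68],0],
  [[0,-35,0],[190,80,-85],0],
  [[0,-42,0],[220,90,-100],0],
  [[0,-49,0],[250,108,-115],0],
  [[0,-56,0],[280,108,-125],0],
  [[0,-63,0],[300,108,-132],0],
  [[0,-70,0],[317,108,-138],0],
])

```text
time: 3.17
eef_pos: [0.4727, -0.1964, 0.2589]
tcp_rot: [-0.706, 0.03, -0.028, 0.707]
contact_force: [0.4, 0.4, 1.2]
opening: 0.998
```

Call:
step_arm([
  [[0,-7,0],[0,0,0],0],
  [[0,-12.8,0],[0,0,0],0],
  [[0,-12.8,0],[0,0,0],0],
  [[0,-12.8,0],[0,0,0],0],
])

```text
time: 3.5
eef_pos: [0.4739, -0.194, 0.2603]
tcp_rot: [0.706, 0.047, -0.048, -0.706]
contact_force: [-0.1, 0.1, -0.0]
opening: 1.0
```

```bash
python3 -c "
from h import *
st()
p,d,W,c=cloud('wrist','e_wrist')
np.savez('w2.npz',p=p,W=W,d=d,**c)
p,d,W,c=cloud('top','e_top')
np.savez('top1.npz',p=p,W=W)
"
```

```text
t 3.5 tcp [ 473.9 -194.   260.3] F [-0.1  0.1 -0. ] op 1.0
R(cols tool xyz)
 [[ 0.991 -0.    -0.134]
 [ 0.134 -0.     0.991]
 [-0.    -1.    -0.   ]]
q [-0.587 -0.101  1.94  -0.     1.303 -0.721]
```

View pics/e_wrist.png

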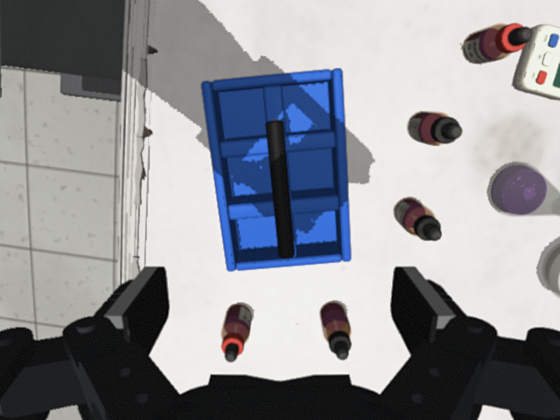

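```bash
cat > han.py <<'E'
from h import *
import sys
D=np.load(sys.argv[1]); c={k:D[k] for k in "KDRt"}; p=D["p"];W=D["W"]
def ray(u,v,z):
    n=cv2.undistortPoints(np.array([[[u,v]]],float),c["K"],c["D"])[0,0]
    d=c["R"].T@np.array([n[0],n[1],1]); o=-c["R"].T@c["t"]
    return (o+d*(z-o[2])/d[2])[:2]*1000
m=(p.max(-1)<45); m[262:]=0; m[:,:230]=0; m[:,320:]=0; m[:110]=0
n,l,s,ce=cv2.connectedComponentsWithStats(m.astype(np.uint8)); i=1+np.argmax(s[1:,4]); vu=np.argwhere(l==i)
r=cv2.minAreaRect(np.array([ray(u,v,.108) for v,u in vu],np.float32)); print("handle",s[i],r)
hsv=cv2.cvtColor(p,cv2.COLOR_RGB2HSV)
z=W[...,2]
b=(hsv[...,0]>105)&(hsv[...,0]<130)&(hsv[...,1]>120)&(hsv[...,2]>150); b[290:]=0
k=b&(abs(z-.046)<.006)
vu=np.argwhere(k)[::3]
q=np.array([ray(u,v,.046) for v,u in vu],np.float32); print("body",len(q),cv2.minAreaRect(q))
E
python3 han.py w2.npz
sed -i 's/"top0.npz"/__import__("sys").argv[1]/' fit.py; python3 fit.py top1.npz
```

```text
handle [ 266  121   28  137 2045] ((473.9608459472656, -194.59521484375), (13.397337913513184, 112.69694519042969), 12.906399726867676)
body 1204 ((473.88458251953125, -193.3358154296875), (127.32435607910156, 186.5078125), 13.074613571166992)
carrier 97 ((482.52325439453125, -194.17111206054688), (209.3765106201172, 96.4796371459961), 89.13439178466797)
handle ((423.52178955078125, -155.59750366210938), (112.25928497314453, 233.27059936523438), 55.43966293334961) [ 0.42548481 -0.16095033  0.52447132]
shaker 4025 ((540.8289794921875, 192.61660766601562), (241.27236938476562, 247.01145935058594), 79.40435028076172)
green [0.34922354 0.27624502 0.01413355] 81
orange [0.63746194 0.21319125 0.04278503] 25 [187.8  213.48]
knob [ 0.3211972   0.51466732 -0.0764022 ] 107
```

```bash
python3 -c "
from h import *
plan(474,-194,88,12.9)"
```

```text
t 3.60 cur [ 474.2 -193.3  260.4] yaw 7.8 -> turn [ 0.  -5.1  0. ] shift [ -0.3 172.4  -0.7]
```

Call:
step_arm([
  [[0,-5.1,0],[0,20,0],0],
  [[0,-5.1,0],[0,50,0],0],
  [[0,-5.1,0],[0,80,0],0],
  [[0,-5.1,0],[0,110,0],0],
  [[0,-5.1,0],[0,120,0],0],
  [[0,-5.1,0],[0,120,0],0],
])

```text
time: 4.1
eef_pos: [0.4725, -0.1915, 0.1372]
tcp_rot: [-0.701, -0.078, 0.082, 0.704]
contact_force: [-0.2, -0.7, 0.8]
opening: 1.0
```

```bash
python3 -c "
from h import *
plan(474,-194,88,12.9)"
```

```text
t 4.10 cur [ 472.5 -191.5  137.2] yaw 13.0 -> turn [-0.3  0.1 -0.3] shift [ 1.2 49.1 -3.1]
```

Call:
step_arm([
  [[0,0,0],[0,20,0],0],
  [[0,0,0],[0,40,0],0],
  [[0,0,0],[0,52,0],0],
  [[0,0,0],[0,52,0],0],
  [[0,0,0],[0,52,0],0],
])

```text
time: 4.52
eef_pos: [0.4749, -0.1933, 0.0892]
tcp_rot: [0.703, 0.081, -0.08, -0.702]
contact_force: [-0.0, -0.7, -0.0]
opening: 0.999
```

```bash
python3 -c "
from h import *
plan(474,-194,88,12.9)"
```

```text
t 4.52 cur [ 474.9 -193.3   89.2] yaw 13.1 -> turn [0.  0.2 0. ] shift [-1.1  1.2 -0.5]
```

Close at moderate force.

Call:
step_arm([
  [[0,0,0],[-0.5,0,0],0.4],
  [[0,0,0],[-0.5,0,0],0.8],
  [[0,0,0],[-0.5,0,0],1],
  [[0,0,0],[-0.5,0,0],1],
  [[0,0,0],[-0.5,0,0],1],
  [[0,0,0],[-0.5,0,0],1],
  [[0,0,0],[-0.5,0,0],1],
  [[0,0,0],[-0.5,0,0],1],
], newtons=70)

```text
time: 5.18
eef_pos: [0.4744, -0.1932, 0.0888]
tcp_rot: [0.703, 0.081, -0.08, -0.702]
contact_force: [1.1, 1.5, 2.1]
opening: 0.141
```

```bash
python3 -c "
from h import *
st();plan(474,-194,240,12.9);plan(550,190,240,-10.4)"
```

```text
t 5.18 tcp [ 474.4 -193.2   88.8] F [1.1 1.5 2.1] op 0.141
R(cols tool xyz)
 [[ 0.974  0.001 -0.226]
 [ 0.226 -0.     0.974]
 [ 0.001 -1.    -0.   ]]
q [-5.850e-01  9.800e-02  2.079e+00  1.000e-03  9.640e-01 -8.130e-01]
t 5.18 cur [ 474.4 -193.2   88.8] yaw 13.0 -> turn [0.  0.1 0.1] shift [  -0.4 -151.2   -0.8]
t 5.18 cur [ 474.4 -193.2   88.8] yaw 13.0 -> turn [ 0.  23.4  0.1] shift [ 160.3 -151.2  356.2]
```

Call:
step_arm([
  [[0,0,0],[0,-15,0],1],
  [[0,0,0],[0,-45,0],1],
  [[0,0,0],[0,-80,0],1],
  [[0,0,0],[0,-115,0],1],
  [[0,0,0],[0,-150,0],1],
  [[0,0,0],[0,-151,0],1],
  [[0,0,0],[0,-151,0],1],
])

```text
time: 5.77
eef_pos: [0.4745, -0.1936, 0.2406]
tcp_rot: [0.703, 0.081, -0.08, -0.702]
contact_force: [0.3, 0.8, -5.1]
opening: 0.137
```

Call:
step_arm([
  [[0,2.5,0],[10,0,23],1],
  [[0,5,0],[26,0,60],1],
  [[0,7.5,0],[42,0,98],1],
  [[0,10,0],[59,0,136],1],
  [[0,12.5,0],[76,0,174],1],
  [[0,15,0],[93,0,212],1],
  [[0,17.5,0],[110,0,250],1],
  [[0,20,0],[127,0,286],1],
  [[0,22,0],[142,0,318],1],
  [[0,23.4,0],[153,0,341],1],
])

```text
time: 6.6
eef_pos: [0.5436, 0.1766, 0.2344]
tcp_rot: [0.704, -0.066, 0.061, -0.704]
contact_force: [1.3, -0.2, -3.8]
opening: 0.137
```

Call:
step_arm([
  [[0,0,0],[0,0,5],1],
  [[0,0,0],[0,0,5],1],
  [[0,0,0],[0,0,5],1],
  [[0,0,0],[0,0,5],1],
])

```text
time: 6.93
eef_pos: [0.5458, 0.1772, 0.2372]
tcp_rot: [0.705, -0.065, 0.063, -0.704]
contact_force: [0.9, -1.0, -4.6]
opening: 0.14
```

```bash
python3 -c "
from h import *
st();plan(562.7,187.2,240,-10.4)
p,d,W,c=cloud('wrist','f_wrist')
np.savez('w3.npz',p=p,W=W,d=d,**c)
p,d,W,c=cloud('scene','f_scene')
"
```

```text
t 6.93 tcp [545.8 177.2 237.2] F [ 0.9 -1.  -4.6] op 0.14
R(cols tool xyz)
 [[ 0.984 -0.004  0.18 ]
 [-0.18  -0.001  0.984]
 [-0.003 -1.    -0.002]]
q [ 1.380e-01  6.200e-02  1.822e+00 -1.000e-03  1.262e+00  3.190e-01]
t 6.93 cur [545.8 177.2 237.2] yaw -10.4 -> turn [ 0.1  0.  -0.2] shift [14.8 -2.8 12.8]
```

View pics/f_wrist.png

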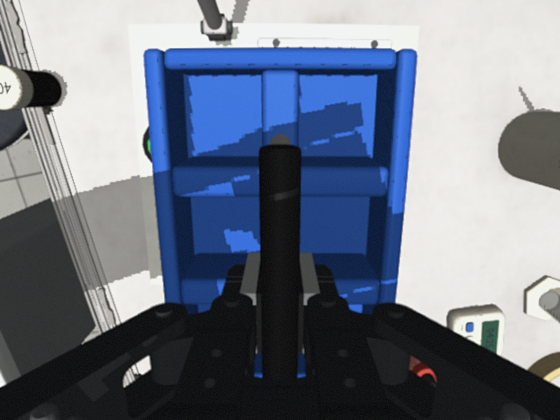

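View pics/f_scene.png

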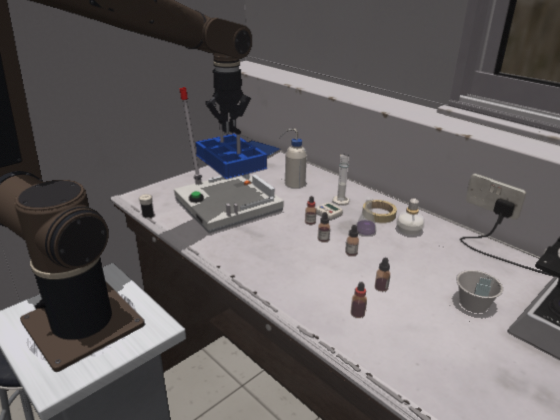

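```bash
cat > held.py <<'E'
from h import *
D=np.load("w3.npz"); c={k:D[k] for k in "KDRt"}; p=D["p"]
s=ctrl.get_state(); R=Rn.from_quat(s["tcp_rot"]).as_matrix(); T=s["eef_pos"]
def ray(u,v,z):
    n=cv2.undistortPoints(np.array([[[u,v]]],float),c["K"],c["D"])[0,0]
    d=c["R"].T@np.array([n[0],n[1],1]); o=-c["R"].T@c["t"]
    return (o+d*(z-o[2])/d[2])
hsv=cv2.cvtColor(p,cv2.COLOR_RGB2HSV)
b=(hsv[...,0]>100)&(hsv[...,0]<130)&(hsv[...,1]>120)&(hsv[...,2]>60)
for u in (180,280,380): print("top row at",u,np.argwhere(b[:,u])[0])
L=[(np.argwhere(b[v])[0,0],v) for v in (70,150,250)]; Rr=[(np.argwhere(b[v,:430])[-1,0],v) for v in (70,150,250)]
print(L,Rr)
zr=T[2]-.089+.046
for q in L+Rr+[(u,np.argwhere(b[:,u])[0,0]-.5) for u in (180,280,380)]: print(q,np.round((R.T@(ray(q[0],q[1],zr)-T))*1000,1))
im=cv2.resize(p[20:180,130:420],None,fx=2.7,fy=2.7); cv2.imwrite("pics/f_zoom.png",im[:,:,::-1])
E
python3 held.py
```

```text
top row at 180 [49]
top row at 280 [48]
top row at 380 [49]
[(np.int64(145), 70), (np.int64(151), 150), (np.int64(161), 250)] [(np.int64(415), 70), (np.int64(408), 150), (np.int64(399), 250)]
(np.int64(145), 70) [-64.4  43.   83.7]
(np.int64(151), 150) [-64.5  43.1  46.2]
(np.int64(161), 250) [-63.9  43.1  -6.4]
(np.int64(415), 70) [61.7 42.8 83.9]
(np.int64(408), 150) [61.5 42.9 46.5]
(np.int64(399), 250) [61.6 42.9 -6. ]
(180, np.float64(48.5)) [-47.3  43.   93. ]
(280, np.float64(47.5)) [-1.3 42.9 93.2]
(380, np.float64(48.5)) [44.7 42.9 93.1]
```

```bash
python3 -c "
from h import *
plan(566.6,186.5,160,-10.4)"
```

```text
t 7.03 cur [546.4 177.1 238.5] yaw -10.4 -> turn [ 0.  -0.  -0.1] shift [18.3 78.4 12.9]
```

Call:
step_arm([
  [[0,0,0],[18,0,13],1],
  [[0,0,0],[18,20,13],1],
  [[0,0,0],[18,45,13],1],
  [[0,0,0],[18,65,13],1],
  [[0,0,0],[18,75,13],1],
  [[0,0,0],[18,75,13],1],
  [[0,0,0],[18,75,13],1],
  [[0,0,0],[18,75,13],1],
  [[0,0,0],[18,75,13],1],
])

```text
time: 7.78
eef_pos: [0.5682, 0.1881, 0.1667]
tcp_rot: [-0.704, 0.062, -0.065, 0.705]
contact_force: [0.2, -0.5, -4.9]
opening: 0.138
```

```bash
python3 -c "
from h import *
plan(566.6,186.5,131,-10.4)
p,d,W,c=cloud('wrist','g_wrist')
np.savez('w4.npz',p=p,W=W,d=d,**c)"
```

```text
t 7.78 cur [568.2 188.1 166.7] yaw -10.4 -> turn [-0.1  0.   0.2] shift [-1.4 35.7 -1.9]
```

View pics/g_wrist.png

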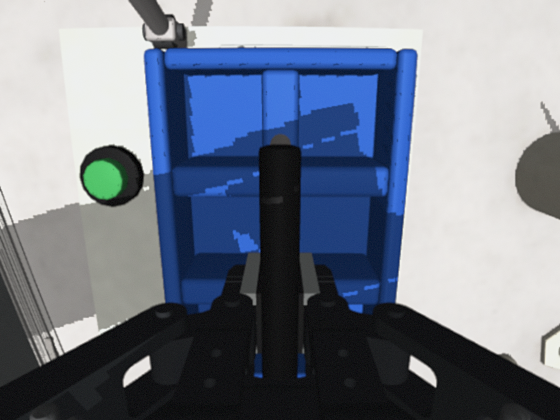

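Call:
step_arm([
  [[0,0,0],[-1.5,0,-2],1],
  [[0,0,0],[-1.5,10,-2],1],
  [[0,0,0],[-1.5,20,-2],1],
  [[0,0,0],[-1.5,23,-2],1],
  [[0,0,0],[-1.5,23,-2],1],
  [[0,0,0],[-1.5,23,-2],1],
])

```text
time: 8.33
eef_pos: [0.5644, 0.1864, 0.1402]
tcp_rot: [0.704, -0.064, 0.063, -0.704]
contact_force: [-0.2, 0.2, -4.7]
opening: 0.137
```

```bash
python3 -c "
from h import *
plan(566.6,186.5,129,-10.4)
p,d,W,c=cloud('wrist','g2_wrist')
p,d,W,c=cloud('top','g2_top')"; python3 -c "
import cv2
a=cv2.imread('pics/g2_wrist.png')[0:110,130:470]; cv2.imwrite('pics/g2z.png',cv2.resize(a,None,fx=2.3,fy=2.3))"
```

```text
t 8.33 cur [564.4 186.4 140.2] yaw -10.3 -> turn [ 0.   0.1 -0.1] shift [ 2.1 11.2  0.5]
```

View pics/g2z.png

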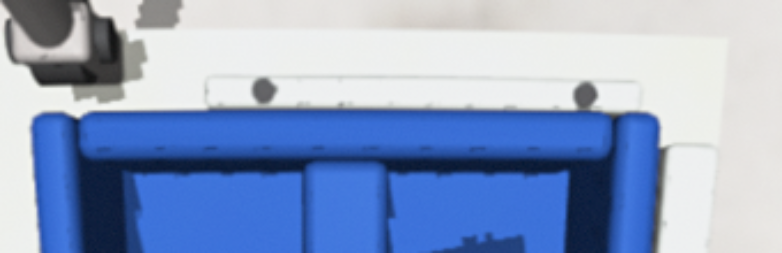

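Call:
step_arm([
  [[0,0,0],[2,3,0.5],1],
  [[0,0,0],[2,6,0.5],1],
  [[0,0,0],[2,8,0.5],1],
  [[0,0,0],[2,8,0.5],1],
  [[0,0,0],[2,8,0.5],1],
])

```text
time: 8.85
eef_pos: [0.5668, 0.1865, 0.1331]
tcp_rot: [0.704, -0.064, 0.063, -0.704]
contact_force: [-0.5, -0.7, -4.5]
opening: 0.142
```

```bash
python3 -c "
from h import *
plan(566.6,186.5,129,-10.4);st()"
```

```text
t 8.85 cur [566.8 186.5 133.1] yaw -10.3 -> turn [ 0.   0.1 -0. ] shift [-0.2  4.1 -0.1]
t 8.85 tcp [566.8 186.5 133.1] F [-0.5 -0.7 -4.5] op 0.142
R(cols tool xyz)
 [[ 0.984 -0.001  0.179]
 [-0.179 -0.     0.984]
 [-0.001 -1.    -0.   ]]
q [0.148 0.215 1.852 0.    1.075 0.328]
```

Call:
step_arm([
  [[0,0,0],[0,2,0],1],
  [[0,0,0],[0,4,0],1],
  [[0,0,0],[0,5,0],1],
  [[0,0,0],[0,5,0],1],
  [[0,0,0],[2,5,0],1],
  [[0,0,0],[4,5,0],1],
  [[0,0,0],[6,5,0],1],
  [[0,0,0],[7,5,0],1],
  [[0,0,0],[7,5,0],1],
])

```text
time: 9.6
eef_pos: [0.5733, 0.1859, 0.129]
tcp_rot: [-0.704, 0.065, -0.063, 0.705]
contact_force: [-5.7, 1.7, 3.6]
opening: 0.141
```

```bash
python3 -c "
from h import *
plan(572.5,185.4,129,-10.4);s,R=st();print(R.T@s['contact_force'])"
```

```text
t 9.60 cur [573.3 185.9 129. ] yaw -10.4 -> turn [-0.   0.  -0.2] shift [-0.7  0.  -0.6]
t 9.6 tcp [573.3 185.9 129. ] F [-5.7  1.7  3.6] op 0.141
R(cols tool xyz)
 [[ 0.984 -0.003  0.18 ]
 [-0.18   0.001  0.984]
 [-0.003 -1.     0.001]]
q [0.145 0.233 1.838 0.002 1.072 0.325]
[-5.90666383 -3.63032482  0.66290823]
```

Call:
step_arm([
  [[0,0,0],[-0.5,0,0],0.7],
  [[0,0,0],[-0.5,0,0],0.5],
  [[0,0,0],[-0.5,0,0],0.4],
  [[0,0,0],[-0.5,0,0],0.4],
  [[0,0,0],[-0.5,0,0],0.4],
  [[0,0,0],[-0.5,-5,0],0.4],
  [[0,0,0],[-0.5,-40,0],0.4],
  [[0,0,0],[-0.5,-80,0],0.4],
  [[0,0,0],[-0.5,-115,0],0.4],
  [[0,0,0],[-0.5,-115,0],0.4],
])

```text
time: 10.43
eef_pos: [0.5778, 0.1861, 0.2539]
tcp_rot: [-0.703, 0.058, -0.069, 0.706]
contact_force: [0.8, -0.0, 2.1]
opening: 0.603
```

```bash
python3 -c "
from h import *
st()
p,d,W,c=cloud('wrist','i_wrist')
np.savez('w5.npz',p=p,W=W,d=d,**c)
p,d,W,c=cloud('scene','i_scene')"
```

```text
t 10.43 tcp [577.8 186.1 253.9] F [ 0.8 -0.   2.1] op 0.603
R(cols tool xyz)
 [[ 0.984  0.017  0.179]
 [-0.179  0.002  0.984]
 [ 0.016 -1.     0.005]]
q [ 0.145  0.112  1.737 -0.     1.275  0.325]
```

View pics/i_wrist.png

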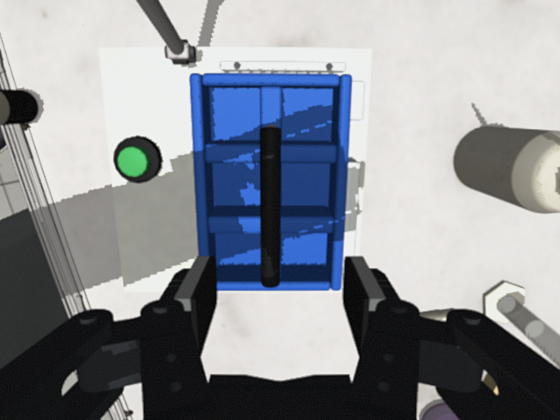

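View pics/i_scene.png

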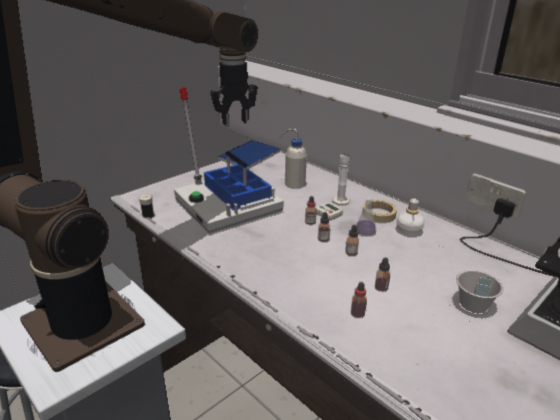

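```bash
cat > car.py <<'E'
from h import *
import sys
# robust carrier measure from a wrist npz: blue rim at z=.086, handle at .148
D=np.load(sys.argv[1]); c={k:D[k] for k in "KDRt"}; p=D["p"];W=D["W"]
def rays(uv,z):
    n=cv2.undistortPoints(np.array(uv,float).reshape(-1,1,2),c["K"],c["D"])[:,0]
    d=np.c_[n,np.ones(len(n))]@c["R"]; o=-c["R"].T@c["t"]
    return ((o+d*((z-o[2])/d[:,2])[:,None])[:,:2]*1000).astype(np.float32)
hsv=cv2.cvtColor(p,cv2.COLOR_RGB2HSV); z=W[...,2]
b=(hsv[...,0]>100)&(hsv[...,0]<130)&(hsv[...,1]>120)&(hsv[...,2]>120)&(abs(z-.086)<.008)&(W[...,0]<.69)&(W[...,1]<.33)
print("rim",b.sum(),cv2.minAreaRect(rays(np.argwhere(b)[:,::-1],.086)))
m=(p.max(-1)<50)&(abs(z-.155)<.012)
n,l,s,ce=cv2.connectedComponentsWithStats(m.astype(np.uint8)); i=1+np.argmax(s[1:,4])
print("handle",s[i],cv2.minAreaRect(rays(np.argwhere(l==i)[:,::-1],.148)))
E
python3 car.py w5.npz
```

```text
rim 8983 ((572.2384033203125, 186.04953002929688), (186.1265869140625, 127.07451629638672), 79.40299224853516)
handle [ 260  127   21  160 3056] ((571.974853515625, 184.47230529785156), (113.20940399169922, 13.739067077636719), 78.96528625488281)
```

```bash
cat > bot.py <<'E'
from h import *
import sys
p,d,W,c=cloud("top",sys.argv[1])
x,y,z=W[...,0],W[...,1],W[...,2]
m=((z>0.03)&(z<0.12)&(x>0.38)&(x<0.7)&(y>-.6)&(y<0.04)).astype(np.uint8)
n,l,s,cen=cv2.connectedComponentsWithStats(m)
for i in range(1,n):
    if s[i,4]>25:
        k=(l==i); kk=k&(z>.065)
        # cap rays at z=.075
        uv=np.argwhere(kk)[:,::-1].astype(float)
        print(np.round(cen[i]),s[i,4],"capmean",np.round(np.nanmean(W[kk],0)*1000,1),kk.sum(),"all mid",np.round([(x[k].min()+x[k].max())*500,(y[k].min()+y[k].max())*500],1))
E
python3 bot.py j_top; python3 -c "
from h import *
for i in (-1,1):
  for j in (-1,0,1):
    a=np.radians(-10.5); X=np.array([np.cos(a),np.sin(a)]);Y=np.array([-X[1],X[0]]); print(i,j,np.round(np.array([572.3,185.4])+32*i*X+62*j*Y,1))
plan(652,-44,180,79.5)"
```

```text
[433. 184.] 248 capmean [ 656.1 -540.9   72.2] 36 all mid [ 658.1 -534.2]
[287. 184.] 74 capmean [653.  -42.4  75.4] 33 all mid [652.  -43.1]
[311. 196.] 73 capmean [ 613.8 -126.5   77.1] 32 all mid [ 612.7 -127.3]
[337. 195.] 77 capmean [ 619.3 -218.5   75.8] 34 all mid [ 618.6 -219.4]
[378. 212.] 79 capmean [ 559.3 -357.7   75.2] 39 all mid [ 559.3 -359.4]
[384. 245.] 80 capmean [ 448.3 -374.7   75.7] 37 all mid [ 449.8 -374.4]
-1 -1 [529.5 130.3]
-1 0 [540.8 191.2]
-1 1 [552.1 252.2]
1 -1 [592.5 118.6]
1 0 [603.8 179.6]
1 1 [615.1 240.5]
t 10.58 cur [573.5 185.4 243.8] yaw -10.3 -> turn [  0.  -89.8   0.1] shift [ 118.3   63.9 -211.6]
```

Call:
step_arm([
  [[0,-7,0],[10,0,-17],0.4],
  [[0,-14,0],[22,0,-40],0.4],
  [[0,-21,0],[34,0,-60],0.4],
  [[0,-28,0],[46,0,-80],0.4],
  [[0,-35,0],[58,0,-100],0.4],
  [[0,-42,0],[70,15,-120],0.4],
  [[0,-49,0],[82,30,-142],0.4],
  [[0,-56,0],[94,45,-165],0.4],
  [[0,-63,0],[106,64,-188],0.4],
  [[0,-70,0],[118,64,-212],0.4],
])

```text
time: 11.42
eef_pos: [0.6477, -0.0446, 0.1713]
tcp_rot: [-0.609, -0.35, 0.357, 0.615]
contact_force: [-0.4, 1.0, -1.1]
opening: 0.601
```

```bash
python3 -c "
from h import *
plan(652.5,-43,150,79.5)"
```

```text
t 11.42 cur [647.7 -44.6 171.3] yaw 60.0 -> turn [ -0.7 -19.5  -0.1] shift [ 3.9 21.3 -3.6]
```

Call:
step_arm([
  [[0,-7,0],[0,0,0],0.4],
  [[0,-14,0],[0,20,0],0.4],
  [[0,-19.5,0],[0,30,0],0.4],
  [[0,-19.5,0],[0,30,0],0.4],
  [[0,-19.5,0],[0,30,0],0.4],
  [[0,-19.5,0],[0,30,0],0.4],
])

```text
time: 11.92
eef_pos: [0.6512, -0.0442, 0.1487]
tcp_rot: [-0.545, -0.45, 0.45, 0.546]
contact_force: [0.0, 0.0, 0.4]
opening: 0.6
```

```bash
python3 -c "
from h import *
plan(652.5,-43,53,79.5)
p,d,W,c=cloud('wrist','k_wrist')
np.savez('w6.npz',p=p,W=W,d=d,**c)"
```

```text
t 11.92 cur [651.2 -44.2 148.7] yaw 79.1 -> turn [-0.1 -0.4  0. ] shift [ 1.4 95.7 -1.2]
```

View pics/k_wrist.png

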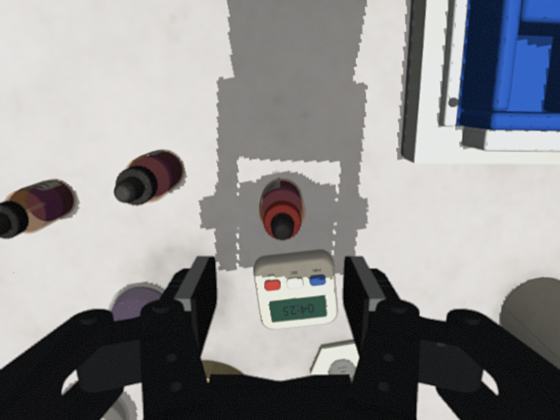

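```bash
cat > pk.py <<'E'
from h import *
import sys
def ray(f,u,v,z):
    D=np.load(f); c={k:D[k] for k in "KDRt"}
    n=cv2.undistortPoints(np.array([[[u,v]]],float),c["K"],c["D"])[0,0]
    d=c["R"].T@np.array([n[0],n[1],1]); o=-c["R"].T@c["t"]
    return np.round((o+d*(z-o[2])/d[2])[:2]*1000,1)
E
python3 -c "
from pk import *
print(ray('w6.npz',284,228,.084), ray('w6.npz',281,180,.0))"
```

```text
[652.8 -41.4] [641.1 -40.6]
```

Call:
step_arm([
  [[0,0,0],[2.5,30,-1],0.4],
  [[0,0,0],[2.5,65,-1],0.4],
  [[0,0,0],[2.5,95,-1],0.4],
  [[0,0,0],[2.5,95,-1],0.4],
  [[0,0,0],[2.5,95,-1],0.4],
  [[0,0,0],[2.5,95,-1],1],
  [[0,0,0],[2.5,95,-1],1],
  [[0,0,0],[2.5,95,-1],1],
  [[0,0,0],[2.5,95,-1],1],
  [[0,0,0],[2.5,95,-1],1],
], newtons=35)

```text
time: 12.8
eef_pos: [0.6553, -0.0426, 0.0579]
tcp_rot: [0.547, 0.452, -0.449, -0.543]
contact_force: [0.1, 0.5, 6.0]
opening: 0.265
```

```bash
python3 -c "
from h import *
st();plan(652,-43,240,79.5);plan(615.1,240.5,240,79.5)"
```

```text
t 12.8 tcp [655.3 -42.6  57.9] F [0.1 0.5 6. ] op 0.265
R(cols tool xyz)
 [[ 0.188  0.006 -0.982]
 [ 0.982 -0.001  0.188]
 [-0.    -1.    -0.006]]
q [-0.219  0.427  1.735  0.     0.973 -1.601]
t 12.80 cur [655.3 -42.6  57.9] yaw 79.2 -> turn [ 0.3 -0.3 -0. ] shift [  -1.  -182.1    2. ]
t 12.80 cur [655.3 -42.6  57.9] yaw 79.2 -> turn [ 0.3 -0.3 -0. ] shift [ 270.5 -182.7   91.6]
```

Call:
step_arm([
  [[0,0,0],[0,-20,0],1],
  [[0,0,0],[0,-60,0],1],
  [[0,0,0],[0,-100,0],1],
  [[0,0,0],[0,-140,0],1],
  [[0,0,0],[0,-180,0],1],
  [[0,0,0],[38,-182,13],1],
  [[0,0,0],[76,-182,26],1],
  [[0,0,0],[114,-182,39],1],
  [[0,0,0],[152,-182,52],1],
  [[0,0,0],[190,-182,64],1],
])

```text
time: 13.63
eef_pos: [0.6251, 0.1582, 0.2371]
tcp_rot: [0.545, 0.451, -0.45, -0.545]
contact_force: [0.5, -0.4, -0.2]
opening: 0.258
```

```bash
python3 -c "
from h import *
plan(616.5,240.5,240,79.5)"
```

```text
t 13.63 cur [625.1 158.2 237.1] yaw 79.1 -> turn [ 0.  -0.4  0. ] shift [79.2 -2.9 23.9]
```

Call:
step_arm([
  [[0,0,0],[38,0,12],1],
  [[0,0,0],[74,0,23],1],
  [[0,0,0],[74,0,23],1],
  [[0,0,0],[74,0,23],1],
  [[0,0,0],[74,0,23],1],
])

```text
time: 14.05
eef_pos: [0.617, 0.2334, 0.2365]
tcp_rot: [0.545, 0.451, -0.451, -0.545]
contact_force: [-0.2, -1.2, -0.7]
opening: 0.265
```

```bash
python3 -c "
from h import *
plan(616.5,240.5,190,79.5)
p,d,W,c=cloud('wrist','l_wrist')
np.savez('w7.npz',p=p,W=W,d=d,**c)"; python3 car.py w7.npz
```

```text
t 14.05 cur [617.  233.4 236.5] yaw 79.2 -> turn [ 0.  -0.3 -0. ] shift [ 6.9 46.5  1.8]
rim 11476 ((571.5165405273438, 185.36703491210938), (188.06546020507812, 126.50257110595703), 79.35124969482422)
handle [  97  148  182   24 3602] ((571.8719482421875, 183.8465118408203), (113.20035552978516, 13.988500595092773), 79.3896255493164)
```

View pics/l_wrist.png

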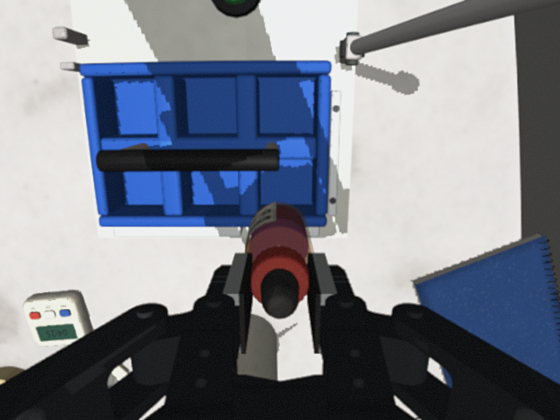

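Call:
step_arm([
  [[0,0,0],[7,10,2],1],
  [[0,0,0],[7,40,2],1],
  [[0,0,0],[7,70,2],1],
  [[0,0,0],[7,80,2],1],
  [[0,0,0],[7,80,2],1],
  [[0,0,0],[7,80,2],1],
])

```text
time: 14.6
eef_pos: [0.6165, 0.2401, 0.1559]
tcp_rot: [-0.545, -0.45, 0.451, 0.545]
contact_force: [0.6, -0.4, 0.6]
opening: 0.26
```

```bash
python3 -c "
from h import *
plan(616.5,240.5,102,79.5)
p,d,W,c=cloud('wrist','m_wrist')"
```

```text
t 14.60 cur [616.5 240.1 155.9] yaw 79.1 -> turn [-0.1 -0.4 -0. ] shift [ 0.4 53.9 -0. ]
```

View pics/m_wrist.png

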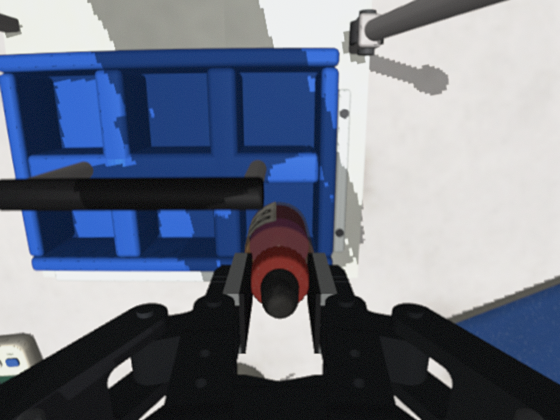

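Call:
step_arm([
  [[0,0,0],[1.5,15,0],1],
  [[0,0,0],[1.5,30,0],1],
  [[0,0,0],[1.5,42,0],1],
  [[0,0,0],[1.5,50,0],1],
  [[0,0,0],[1.5,53,0],1],
  [[0,0,0],[1.5,53,0],1],
  [[0,0,0],[1.5,53,0],1],
])

```text
time: 15.23
eef_pos: [0.6166, 0.2423, 0.1027]
tcp_rot: [-0.545, -0.45, 0.451, 0.545]
contact_force: [0.7, 0.0, 0.1]
opening: 0.258
```

```bash
python3 -c "
from h import *
plan(616.5,240.5,102,79.5);st()"
```

```text
t 15.23 cur [616.6 242.3 102.7] yaw 79.2 -> turn [-0.  -0.3 -0. ] shift [-1.8  0.7 -0.2]
t 15.23 tcp [616.6 242.3 102.7] F [0.7 0.  0.1] op 0.258
R(cols tool xyz)
 [[ 0.188 -0.001 -0.982]
 [ 0.982 -0.     0.188]
 [-0.    -1.     0.   ]]
q [ 0.222  0.385  1.699  0.     1.058 -1.16 ]
```

Call:
step_arm([
  [[0,0,0],[0,1.5,0],1],
  [[0,0,0],[0,1.5,0],1],
  [[0,0,0],[0,1.5,0],0.55],
  [[0,0,0],[0,1.5,0],0.55],
  [[0,0,0],[0,1.5,0],0.55],
  [[0,0,0],[0,1.5,0],0.55],
  [[0,0,0],[0,-20,0],0.55],
  [[0,0,0],[0,-55,0],0.55],
  [[0,0,0],[0,-95,0],0.55],
  [[0,0,0],[0,-120,0],0.55],
])

```text
time: 16.07
eef_pos: [0.6178, 0.2426, 0.2276]
tcp_rot: [0.546, 0.452, -0.449, -0.544]
contact_force: [0.3, -0.1, 0.8]
opening: 0.453
```

```bash
python3 -c "
from h import *
plan(613.5,-127,220,79.5)
p,d,W,c=cloud('wrist','n_wrist')
np.savez('w8.npz',p=p,W=W,d=d,**c)"; python3 car.py w8.npz
```

```text
t 16.07 cur [617.8 242.6 227.6] yaw 79.2 -> turn [ 0.2 -0.3  0.1] shift [-363.8    7.2  -65.2]
rim 12413 ((571.8224487304688, 185.63275146484375), (188.63467407226562, 127.82756805419922), 79.31507873535156)
handle [  74  152  190   24 3894] ((572.08642578125, 183.7526092529297), (114.3054428100586, 13.8496675491333), 78.95997619628906)
```

View pics/n_wrist.png

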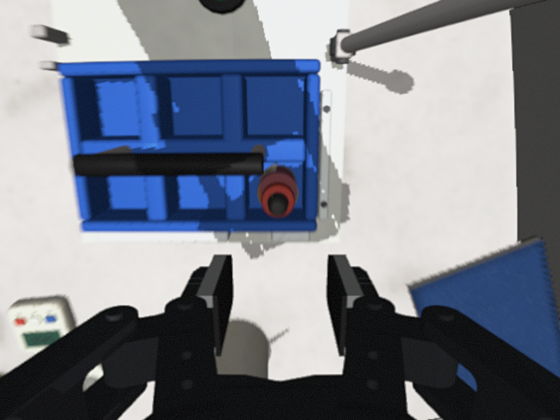

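Call:
step_arm([
  [[0,0,0],[-38,0,-7],0.45],
  [[0,0,0],[-78,0,-14],0.45],
  [[0,0,0],[-118,0,-21],0.45],
  [[0,0,0],[-158,0,-28],0.4],
  [[0,0,0],[-198,0,-35],0.4],
  [[0,0,0],[-238,20,-42],0.4],
  [[0,0,0],[-276,40,-49],0.4],
  [[0,0,0],[-312,60,-56],0.4],
  [[0,0,0],[-344,80,-62],0.4],
  [[0,0,0],[-364,90,-65],0.4],
])

```text
time: 16.95
eef_pos: [0.6105, -0.1304, 0.1303]
tcp_rot: [-0.545, -0.449, 0.451, 0.546]
contact_force: [-0.0, -0.3, 0.5]
opening: 0.602
```

Call:
step_arm([
  [[0,0,0],[0,0,0],0.4],
  [[0,0,0],[0,0,0],0.4],
  [[0,0,0],[0,0,0],0.4],
])

```text
time: 17.2
eef_pos: [0.6125, -0.127, 0.1338]
tcp_rot: [0.545, 0.451, -0.45, -0.545]
contact_force: [-0.6, -0.6, 0.9]
opening: 0.595
```

```bash
python3 -c "
from h import *
plan(613.5,-127,55,79.5)
p,d,W,c=cloud('wrist','o_wrist')
np.savez('w9.npz',p=p,W=W,d=d,**c)"
```

```text
t 17.20 cur [ 612.5 -127.   133.8] yaw 79.2 -> turn [ 0.  -0.3  0. ] shift [ 0.1 78.8 -1. ]
```

View pics/o_wrist.png

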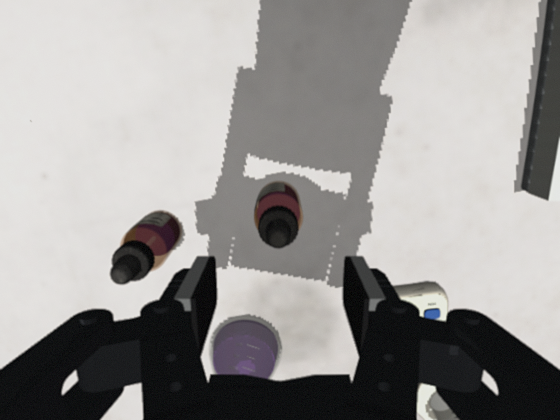

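Call:
step_arm([
  [[0,0,0],[-1,25,-1],0.4],
  [[0,0,0],[-1,55,-1],0.4],
  [[0,0,0],[-1,77,-1],0.4],
  [[0,0,0],[-1,77,-1],0.4],
  [[0,0,0],[-1,77,-1],0.4],
  [[0,0,0],[-1,77,-1],1],
  [[0,0,0],[-1,77,-1],1],
  [[0,0,0],[-1,77,-1],1],
  [[0,0,0],[-1,77,-1],1],
  [[0,0,0],[-1,77,-1],1],
])

```text
time: 18.08
eef_pos: [0.6149, -0.1289, 0.0593]
tcp_rot: [0.546, 0.452, -0.449, -0.544]
contact_force: [-0.1, 1.7, 6.4]
opening: 0.261
```

```bash
python3 -c "
from h import *
s,R=st();plan(603.8+1.5,179.6,240,79.5)"
```

```text
t 18.08 tcp [ 614.9 -128.9   59.3] F [-0.1  1.7  6.4] op 0.261
R(cols tool xyz)
 [[ 0.188  0.005 -0.982]
 [ 0.982 -0.001  0.188]
 [-0.    -1.    -0.005]]
q [-3.680e-01  3.720e-01  1.808e+00  1.000e-03  9.570e-01 -1.750e+00]
t 18.08 cur [ 614.9 -128.9   59.3] yaw 79.2 -> turn [ 0.3 -0.3 -0. ] shift [ 301.2 -181.1   66.6]
```

Call:
step_arm([
  [[0,0,0],[0,-20,0],1],
  [[0,0,0],[0,-60,0],1],
  [[0,0,0],[0,-100,0],1],
  [[0,0,0],[0,-140,0],1],
  [[0,0,0],[15,-175,3],1],
  [[0,0,0],[50,-181,11],1],
  [[0,0,0],[90,-181,20],1],
  [[0,0,0],[130,-181,29],1],
  [[0,0,0],[170,-181,38],1],
  [[0,0,0],[210,-181,47],1],
])

```text
time: 18.92
eef_pos: [0.6058, 0.088, 0.2378]
tcp_rot: [0.545, 0.45, -0.45, -0.545]
contact_force: [0.9, 1.0, -0.9]
opening: 0.261
```

Call:
step_arm([
  [[0,0,0],[38,0,8],1],
  [[0,0,0],[70,0,15],1],
  [[0,0,0],[91,0,20],1],
  [[0,0,0],[91,0,20],1],
  [[0,0,0],[91,0,20],1],
  [[0,0,0],[91,0,20],1],
])

```text
time: 19.42
eef_pos: [0.6037, 0.179, 0.2373]
tcp_rot: [0.545, 0.45, -0.451, -0.545]
contact_force: [0.3, -0.4, 0.6]
opening: 0.261
```

```bash
python3 -c "
from h import *
plan(605.3,179.6,160,79.5)
p,d,W,c=cloud('wrist','q_wrist')
np.savez('w10.npz',p=p,W=W,d=d,**c)"; python3 car.py w10.npz
```

```text
t 19.42 cur [603.7 179.  237.3] yaw 79.2 -> turn [ 0.  -0.3 -0. ] shift [ 1.  77.3 -1.5]
rim 11842 ((572.0186157226562, 185.14114379882812), (187.69578552246094, 127.21497344970703), 79.41377258300781)
handle [ 188  154  182   21 3752] ((571.9442749023438, 184.89199829101562), (112.50101470947266, 12.554335594177246), 79.19581604003906)
```

Call:
step_arm([
  [[0,0,0],[1,30,-1.5],1],
  [[0,0,0],[1,65,-1.5],1],
  [[0,0,0],[1,85,-1.5],1],
  [[0,0,0],[1,105,-1.5],1],
  [[0,0,0],[1,120,-1.5],1],
  [[0,0,0],[1,130,-1.5],1],
  [[0,0,0],[1,133,-1.5],1],
  [[0,0,0],[1,133,-1.5],1],
])

```text
time: 20.13
eef_pos: [0.6057, 0.1793, 0.1044]
tcp_rot: [0.545, 0.45, -0.45, -0.545]
contact_force: [-0.5, -0.0, -0.7]
opening: 0.262
```

```bash
python3 -c "
from h import *
plan(605.3,179.6,103,79.5);st()"
```

```text
t 20.13 cur [605.7 179.3 104.4] yaw 79.1 -> turn [-0.  -0.4 -0. ] shift [0.3 1.4 0.5]
t 20.13 tcp [605.7 179.3 104.4] F [-0.5 -0.  -0.7] op 0.262
R(cols tool xyz)
 [[ 0.189 -0.    -0.982]
 [ 0.982 -0.     0.189]
 [-0.    -1.     0.   ]]
q [ 0.127  0.321  1.779 -0.     1.041 -1.253]
```

Call:
step_arm([
  [[0,0,0],[0,1.5,0],1],
  [[0,0,0],[0,1.5,0],1],
  [[0,0,0],[0,1.5,0],0.55],
  [[0,0,0],[0,1.5,0],0.55],
  [[0,0,0],[0,1.5,0],0.55],
  [[0,0,0],[0,1.5,0],0.55],
  [[0,0,0],[0,-20,0],0.55],
  [[0,0,0],[0,-55,0],0.55],
  [[0,0,0],[0,-95,0],0.55],
  [[0,0,0],[0,-120,0],0.55],
])

```text
time: 20.97
eef_pos: [0.6065, 0.1806, 0.2287]
tcp_rot: [0.546, 0.452, -0.449, -0.544]
contact_force: [0.8, 0.5, 0.6]
opening: 0.45
```

```bash
python3 -c "
from h import *
plan(619,-219,132,79.5)
p,d,W,c=cloud('wrist','r_wrist')
np.savez('w8.npz',p=p,W=W,d=d,**c)"; python3 car.py w8.npz
```

```text
t 20.97 cur [606.5 180.6 228.7] yaw 79.2 -> turn [ 0.3 -0.3  0.1] shift [-390.3   96.5  -86.9]
rim 12694 ((571.8590698242188, 185.30975341796875), (188.21075439453125, 127.6733627319336), 79.54769897460938)
handle [ 179  151  192   23 4001] ((572.19189453125, 184.67799377441406), (114.03265380859375, 13.22523021697998), 79.1977310180664)
```

View pics/r_wrist.png

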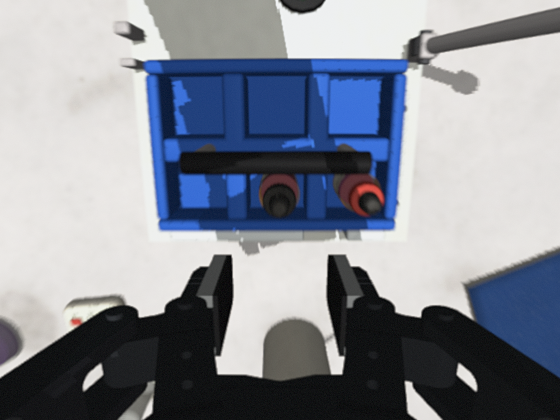

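Call:
step_arm([
  [[0,0,0],[-38,0,-8],0.45],
  [[0,0,0],[-78,0,-17],0.45],
  [[0,0,0],[-118,0,-26],0.45],
  [[0,0,0],[-158,0,-35],0.4],
  [[0,0,0],[-198,0,-44],0.4],
  [[0,0,0],[-238,0,-53],0.4],
  [[0,0,0],[-276,20,-62],0.4],
  [[0,0,0],[-312,40,-71],0.4],
  [[0,0,0],[-348,55,-80],0.4],
  [[0,0,0],[-384,70,-86],0.4],
])

```text
time: 21.85
eef_pos: [0.6175, -0.2148, 0.1532]
tcp_rot: [0.545, 0.451, -0.451, -0.545]
contact_force: [0.8, 0.3, 0.2]
opening: 0.602
```

Call:
step_arm([
  [[0,0,0],[-6,25,0],0.4],
  [[0,0,0],[-6,25,0],0.4],
  [[0,0,0],[-6,25,0],0.4],
  [[0,0,0],[-6,25,0],0.4],
])

```text
time: 22.18
eef_pos: [0.617, -0.218, 0.1302]
tcp_rot: [0.545, 0.451, -0.451, -0.545]
contact_force: [0.3, -0.3, 0.3]
opening: 0.598
```

```bash
python3 -c "
from h import *
plan(619,-219,56,79.5)
p,d,W,c=cloud('wrist','s_wrist')
np.savez('w9.npz',p=p,W=W,d=d,**c)"
```

```text
t 22.18 cur [ 617.  -218.   130.2] yaw 79.2 -> turn [ 0.  -0.3  0. ] shift [-0.7 74.2 -2.1]
```

View pics/s_wrist.png

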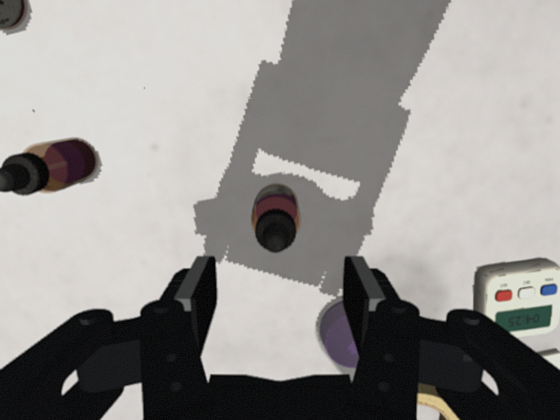

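Call:
step_arm([
  [[0,0,0],[-1,25,-2],0.4],
  [[0,0,0],[-1,55,-2],0.4],
  [[0,0,0],[-1,74,-2],0.4],
  [[0,0,0],[-1,74,-2],0.4],
  [[0,0,0],[-1,74,-2],0.4],
  [[0,0,0],[-1,74,-2],1],
  [[0,0,0],[-1,74,-2],1],
  [[0,0,0],[-1,74,-2],1],
  [[0,0,0],[-1,74,-2],1],
  [[0,0,0],[-1,74,-2],1],
])

```text
time: 23.07
eef_pos: [0.6202, -0.221, 0.0585]
tcp_rot: [0.547, 0.451, -0.45, -0.543]
contact_force: [0.0, 0.9, 6.3]
opening: 0.265
```

```bash
python3 -c "
from h import *
s,R=st();plan(592.5+1.5,118.6,240,79.5)"
```

```text
t 23.07 tcp [ 620.2 -221.    58.5] F [0.  0.9 6.3] op 0.265
R(cols tool xyz)
 [[ 0.188  0.005 -0.982]
 [ 0.982 -0.002  0.188]
 [-0.001 -1.    -0.005]]
q [-4.960e-01  4.300e-01  1.730e+00  1.000e-03  9.770e-01 -1.878e+00]
t 23.07 cur [ 620.2 -221.    58.5] yaw 79.2 -> turn [ 0.3 -0.3 -0.1] shift [ 328.4 -182.3   88.7]
```

Call:
step_arm([
  [[0,0,0],[0,-20,0],1],
  [[0,0,0],[0,-60,0],1],
  [[0,0,0],[0,-100,0],1],
  [[0,0,0],[0,-140,0],1],
  [[0,0,0],[15,-175,4],1],
  [[0,0,0],[50,-182,13],1],
  [[0,0,0],[88,-182,24],1],
  [[0,0,0],[126,-182,34],1],
  [[0,0,0],[164,-182,44],1],
  [[0,0,0],[202,-182,54],1],
])

```text
time: 23.9
eef_pos: [0.6026, -0.0101, 0.2378]
tcp_rot: [0.545, 0.451, -0.45, -0.545]
contact_force: [1.0, 0.3, -0.5]
opening: 0.263
```

Call:
step_arm([
  [[0,0,0],[38,0,10],1],
  [[0,0,0],[76,0,20],1],
  [[0,0,0],[110,0,30],1],
  [[0,0,0],[126,0,35],1],
  [[0,0,0],[126,0,35],1],
  [[0,0,0],[126,0,35],1],
  [[0,0,0],[126,0,35],1],
])

```text
time: 24.48
eef_pos: [0.5926, 0.118, 0.2374]
tcp_rot: [0.545, 0.45, -0.451, -0.545]
contact_force: [-0.7, -0.2, 0.1]
opening: 0.264
```

```bash
python3 -c "
from h import *
plan(594,118.6,103,79.5)
p,d,W,c=cloud('wrist','t_wrist')
np.savez('w10.npz',p=p,W=W,d=d,**c)"; python3 car.py w10.npz
```

```text
t 24.48 cur [592.6 118.  237.4] yaw 79.1 -> turn [ 0.  -0.4 -0. ] shift [  1.  134.4  -1.2]
rim 11937 ((571.37109375, 184.5806427001953), (187.11167907714844, 127.79781341552734), 79.2755126953125)
handle [ 289  152  181   23 3804] ((572.275146484375, 185.94033813476562), (113.44108581542969, 13.68985366821289), 79.05838012695312)
```

View pics/t_wrist.png

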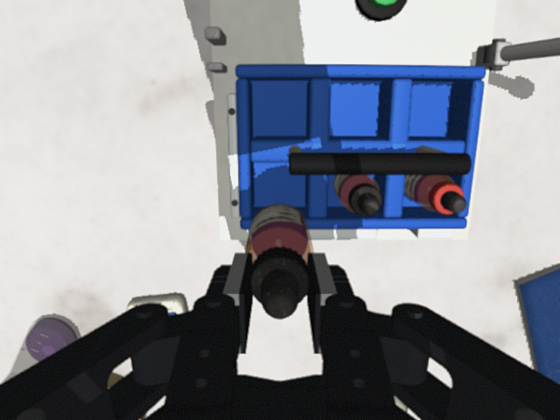

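Call:
step_arm([
  [[0,0,0],[1,30,-1],1],
  [[0,0,0],[1,65,-1],1],
  [[0,0,0],[1,85,-1],1],
  [[0,0,0],[1,105,-1],1],
  [[0,0,0],[1,120,-1],1],
  [[0,0,0],[1,130,-1],1],
  [[0,0,0],[1,134,-1],1],
  [[0,0,0],[1,134,-1],1],
])

```text
time: 25.2
eef_pos: [0.5942, 0.1183, 0.1035]
tcp_rot: [0.545, 0.45, -0.45, -0.545]
contact_force: [0.1, 0.2, -0.6]
opening: 0.26
```

```bash
python3 -c "
from h import *
plan(594,118.6,103,79.5);st()"
```

```text
t 25.20 cur [594.2 118.3 103.5] yaw 79.1 -> turn [-0.  -0.4 -0. ] shift [0.3 0.5 0.2]
t 25.2 tcp [594.2 118.3 103.5] F [ 0.1  0.2 -0.6] op 0.26
R(cols tool xyz)
 [[ 0.189 -0.    -0.982]
 [ 0.982 -0.     0.189]
 [-0.    -1.     0.   ]]
q [ 0.029  0.271  1.845 -0.     1.026 -1.351]
```

Call:
step_arm([
  [[0,0,0],[0,1.5,0],1],
  [[0,0,0],[0,1.5,0],1],
  [[0,0,0],[0,1.5,0],0.55],
  [[0,0,0],[0,1.5,0],0.55],
  [[0,0,0],[0,1.5,0],0.55],
  [[0,0,0],[0,1.5,0],0.55],
  [[0,0,0],[0,-20,0],0.55],
  [[0,0,0],[0,-55,0],0.55],
  [[0,0,0],[0,-95,0],0.55],
  [[0,0,0],[0,-120,0],0.55],
])

```text
time: 26.03
eef_pos: [0.5949, 0.1196, 0.2276]
tcp_rot: [0.546, 0.452, -0.449, -0.544]
contact_force: [1.2, 0.1, 1.4]
opening: 0.452
```

```bash
python3 -c "
from h import *
plan(560,-358.5,132,79.5)
p,d,W,c=cloud('wrist','u_wrist')
np.savez('w8.npz',p=p,W=W,d=d,**c)"; python3 car.py w8.npz; python3 bot.py u_top
```

```text
t 26.03 cur [594.9 119.6 227.6] yaw 79.2 -> turn [ 0.3 -0.3  0.1] shift [-476.2   95.3  -55.1]
rim 12708 ((571.5455322265625, 184.88858032226562), (188.0537109375, 128.14979553222656), 79.29247283935547)
handle [ 286  151  190   24 4057] ((572.5028076171875, 186.3423614501953), (113.97494506835938, 13.847554206848145), 79.44224548339844)
[434. 184.] 257 capmean [ 653.6 -548.6   74.1] 25 all mid [ 658.9 -535. ]
[378. 212.] 77 capmean [ 559.  -357.8   76.3] 33 all mid [ 560.3 -359.4]
[384. 245.] 79 capmean [ 448.3 -375.5   75.4] 35 all mid [ 449.8 -375.2]
```

View pics/u_wrist.png

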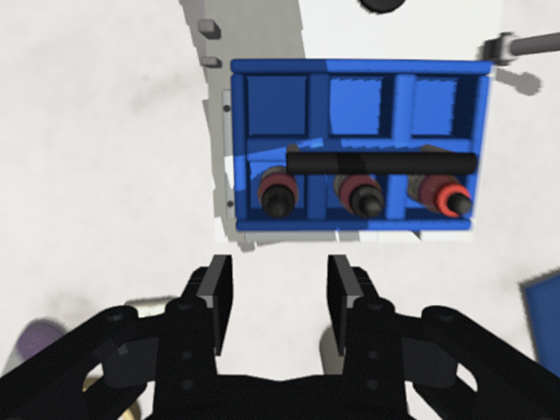

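Call:
step_arm([
  [[0,0,0],[-38,0,-4],0.45],
  [[0,0,0],[-78,0,-9],0.45],
  [[0,0,0],[-118,0,-13],0.45],
  [[0,0,0],[-158,0,-18],0.4],
  [[0,0,0],[-198,0,-23],0.4],
  [[0,0,0],[-238,0,-28],0.4],
  [[0,0,0],[-278,0,-32],0.4],
  [[0,0,0],[-318,0,-37],0.4],
  [[0,0,0],[-358,0,-41],0.4],
  [[0,0,0],[-398,0,-46],0.4],
])

```text
time: 26.97
eef_pos: [0.5631, -0.2816, 0.222]
tcp_rot: [-0.544, -0.45, 0.451, 0.546]
contact_force: [1.4, 0.2, -0.7]
opening: 0.598
```

Call:
step_arm([
  [[0,0,0],[-36,15,-4],0.4],
  [[0,0,0],[-65,45,-8],0.4],
  [[0,0,0],[-78,75,-9],0.4],
  [[0,0,0],[-78,95,-9],0.4],
  [[0,0,0],[-78,95,-9],0.4],
  [[0,0,0],[-78,95,-9],0.4],
  [[0,0,0],[-78,95,-9],0.4],
])

```text
time: 27.55
eef_pos: [0.5589, -0.3583, 0.1293]
tcp_rot: [0.545, 0.451, -0.451, -0.544]
contact_force: [0.7, 0.6, 0.8]
opening: 0.595
```

```bash
python3 -c "
from h import *
plan(560,-358.5,56,79.5)
p,d,W,c=cloud('wrist','v_wrist')
np.savez('w9.npz',p=p,W=W,d=d,**c)"
```

```text
t 27.55 cur [ 558.9 -358.3  129.3] yaw 79.2 -> turn [ 0.1 -0.3 -0. ] shift [ 0.  73.3 -1.1]
```

View pics/v_wrist.png

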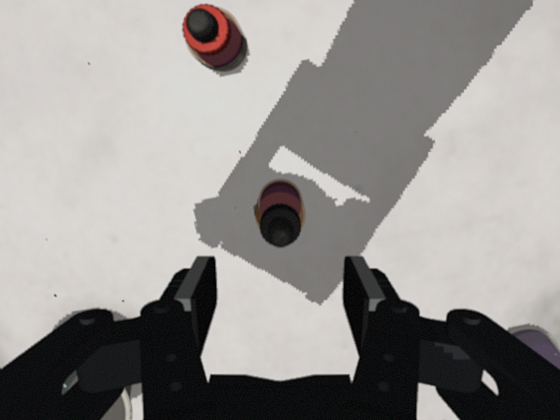

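Call:
step_arm([
  [[0,0,0],[0,25,-1],0.4],
  [[0,0,0],[0,55,-1],0.4],
  [[0,0,0],[0,73,-1],0.4],
  [[0,0,0],[0,73,-1],0.4],
  [[0,0,0],[0,73,-1],0.4],
  [[0,0,0],[0,73,-1],1],
  [[0,0,0],[0,73,-1],1],
  [[0,0,0],[0,73,-1],1],
  [[0,0,0],[0,73,-1],1],
  [[0,0,0],[0,73,-1],1],
])

```text
time: 28.43
eef_pos: [0.5609, -0.3597, 0.0585]
tcp_rot: [0.547, 0.451, -0.45, -0.543]
contact_force: [0.7, 1.5, 6.0]
opening: 0.265
```

```bash
python3 -c "
from h import *
s,R=st();plan(552.1+1.5,252.2,250,79.5);plan(540.8+1.5,191.2,250,79.5);"
```

```text
t 28.43 tcp [ 560.9 -359.7   58.5] F [0.7 1.5 6. ] op 0.265
R(cols tool xyz)
 [[ 0.188  0.004 -0.982]
 [ 0.982 -0.003  0.188]
 [-0.002 -1.    -0.005]]
q [-7.220e-01  4.450e-01  1.708e+00  1.000e-03  9.830e-01 -2.104e+00]
t 28.43 cur [ 560.9 -359.7   58.5] yaw 79.2 -> turn [ 0.3 -0.3 -0.1] shift [ 599.2 -193.3  121.4]
t 28.43 cur [ 560.9 -359.7   58.5] yaw 79.2 -> turn [ 0.3 -0.3 -0.1] shift [ 537.2 -193.1  121. ]
```

Call:
step_arm([
  [[0,0,0],[0,-20,0],1],
  [[0,0,0],[0,-60,0],1],
  [[0,0,0],[0,-100,0],1],
  [[0,0,0],[0,-140,0],1],
  [[0,0,0],[15,-175,4],1],
  [[0,0,0],[50,-193,12],1],
  [[0,0,0],[90,-193,21],1],
  [[0,0,0],[130,-193,30],1],
  [[0,0,0],[170,-193,39],1],
  [[0,0,0],[210,-193,48],1],
])

```text
time: 29.27
eef_pos: [0.551, -0.1417, 0.2488]
tcp_rot: [0.545, 0.451, -0.45, -0.545]
contact_force: [0.3, -0.3, -0.9]
opening: 0.259
```

Call:
step_arm([
  [[0,0,0],[40,0,9],1],
  [[0,0,0],[80,0,18],1],
  [[0,0,0],[120,0,27],1],
  [[0,0,0],[160,0,36],1],
  [[0,0,0],[200,0,45],1],
  [[0,0,0],[240,0,54],1],
  [[0,0,0],[280,0,63],1],
  [[0,0,0],[310,0,69],1],
  [[0,0,0],[327,0,73],1],
  [[0,0,0],[327,0,73],1],
])

```text
time: 30.1
eef_pos: [0.5406, 0.1949, 0.2485]
tcp_rot: [-0.544, -0.452, 0.451, 0.544]
contact_force: [-0.1, -0.8, 0.5]
opening: 0.262
```

Call:
step_arm([
  [[0,0,0],[0,0,0],1],
  [[0,0,0],[0,0,0],1],
  [[0,0,0],[0,0,0],1],
])

```text
time: 30.35
eef_pos: [0.5415, 0.1904, 0.2484]
tcp_rot: [0.545, 0.45, -0.45, -0.545]
contact_force: [0.5, 0.7, -0.1]
opening: 0.258
```

```bash
python3 -c "
from h import *
plan(542.3,191.2,103,79.5)
p,d,W,c=cloud('wrist','x_wrist')
np.savez('w10.npz',p=p,W=W,d=d,**c)"; python3 car.py w10.npz
```

```text
t 30.35 cur [541.5 190.4 248.4] yaw 79.1 -> turn [ 0.  -0.4 -0. ] shift [  1.  145.4  -0.6]
rim 8622 ((570.9349365234375, 185.56224060058594), (187.43707275390625, 127.36768341064453), 79.45022583007812)
handle [315 242  48  21 785] ((579.5305786132812, 225.15127563476562), (32.97756576538086, 14.900217056274414), 79.02422332763672)
```

View pics/x_wrist.png

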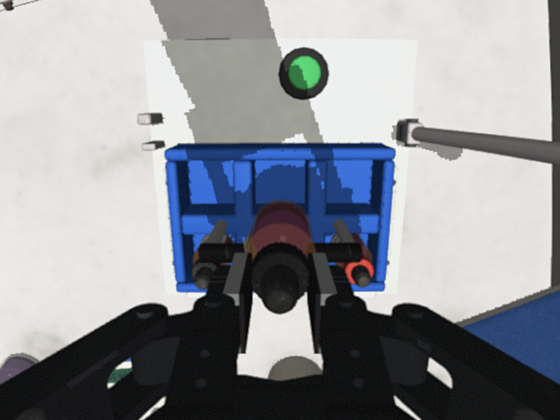

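Call:
step_arm([
  [[0,0,0],[1,30,0],1],
  [[0,0,0],[1,65,0],1],
  [[0,0,0],[1,90,0],1],
  [[0,0,0],[1,112,0],1],
  [[0,0,0],[1,128,0],1],
  [[0,0,0],[1,140,0],1],
  [[0,0,0],[1,145,0],1],
  [[0,0,0],[1,145,0],1],
])

```text
time: 31.07
eef_pos: [0.5421, 0.1918, 0.1035]
tcp_rot: [0.545, 0.45, -0.45, -0.545]
contact_force: [0.2, 0.3, -0.0]
opening: 0.264
```

```bash
python3 -c "
from h import *
plan(542.3,191.2,103,79.5);st()"
```

```text
t 31.07 cur [542.1 191.8 103.5] yaw 79.1 -> turn [ 0.  -0.4 -0. ] shift [-0.6  0.5 -0.4]
t 31.07 tcp [542.1 191.8 103.5] F [ 0.2  0.3 -0. ] op 0.264
R(cols tool xyz)
 [[ 0.189  0.    -0.982]
 [ 0.982 -0.     0.189]
 [-0.    -1.    -0.   ]]
q [ 0.164  0.208  1.921 -0.     1.012 -1.217]
```

Call:
step_arm([
  [[0,0,0],[0,1.5,0],1],
  [[0,0,0],[0,1.5,0],1],
  [[0,0,0],[0,1.5,0],0.55],
  [[0,0,0],[0,1.5,0],0.55],
  [[0,0,0],[0,1.5,0],0.55],
  [[0,0,0],[0,1.5,0],0.55],
  [[0,0,0],[0,-20,0],0.55],
  [[0,0,0],[0,-55,0],0.55],
  [[0,0,0],[0,-95,0],0.55],
  [[0,0,0],[0,-130,0],0.55],
])

```text
time: 31.9
eef_pos: [0.5414, 0.1926, 0.2352]
tcp_rot: [0.545, 0.451, -0.451, -0.545]
contact_force: [0.8, 0.0, 0.3]
opening: 0.451
```

```bash
python3 -c "
from h import *
plan(449.5,-375,132,79.5);plan(500,-375,230,79.5)
p,d,W,c=cloud('wrist','y_wrist')
np.savez('w8.npz',p=p,W=W,d=d,**c)"; python3 car.py w8.npz; python3 bot.py y_top
```

```text
t 31.90 cur [541.4 192.6 235.2] yaw 79.2 -> turn [ 0.  -0.3  0. ] shift [-574.7  103.2  -16.4]
t 31.90 cur [541.4 192.6 235.2] yaw 79.2 -> turn [ 0.  -0.3  0. ] shift [-565.2    5.2  -66. ]
rim 10595 ((571.521728515625, 185.33621215820312), (187.7828826904297, 127.26942443847656), 79.3212661743164)
handle [ 232  250   96   22 1632] ((572.3196411132812, 187.16262817382812), (62.63511657714844, 15.020995140075684), 79.21639251708984)
[434. 184.] 256 capmean [ 655.7 -543.5   72.6] 33 all mid [ 659.  -533.1]
[384. 245.] 80 capmean [ 448.4 -374.9   75.2] 38 all mid [ 449.8 -374.9]
```

View pics/y_wrist.png

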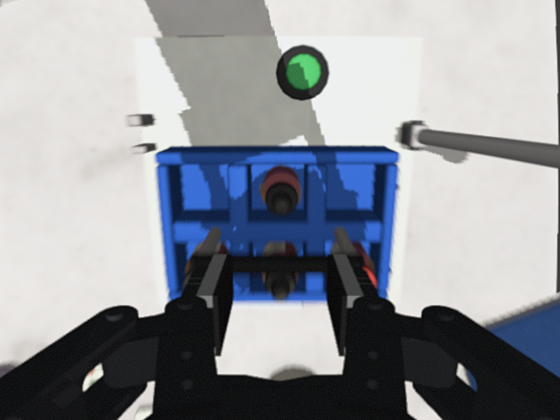

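Call:
step_arm([
  [[0,0,0],[-38,0,-1],0.45],
  [[0,0,0],[-78,0,-2],0.45],
  [[0,0,0],[-118,0,-3],0.45],
  [[0,0,0],[-158,0,-4],0.4],
  [[0,0,0],[-198,0,-5],0.4],
  [[0,0,0],[-238,0,-6],0.4],
  [[0,0,0],[-278,0,-7],0.4],
  [[0,0,0],[-318,0,-8],0.4],
  [[0,0,0],[-358,0,-9],0.4],
  [[0,0,0],[-398,0,-10],0.4],
])

```text
time: 32.83
eef_pos: [0.4756, -0.2018, 0.2328]
tcp_rot: [-0.545, -0.451, 0.451, 0.545]
contact_force: [0.5, -0.1, -0.1]
opening: 0.598
```

Call:
step_arm([
  [[0,0,0],[-40,0,-2],0.4],
  [[0,0,0],[-80,0,-4],0.4],
  [[0,0,0],[-120,15,-5],0.4],
  [[0,0,0],[-155,35,-6],0.4],
  [[0,0,0],[-177,65,-6],0.4],
  [[0,0,0],[-177,95,-6],0.4],
  [[0,0,0],[-177,103,-6],0.4],
  [[0,0,0],[-177,103,-6],0.4],
  [[0,0,0],[-177,103,-6],0.4],
])

```text
time: 33.58
eef_pos: [0.4493, -0.3746, 0.1304]
tcp_rot: [-0.545, -0.451, 0.451, 0.545]
contact_force: [0.8, -0.0, 0.8]
opening: 0.599
```

```bash
python3 -c "
from h import *
plan(449,-375,56,79.5)
p,d,W,c=cloud('wrist','z_wrist')
np.savez('w9.npz',p=p,W=W,d=d,**c)"
```

```text
t 33.58 cur [ 449.3 -374.6  130.4] yaw 79.2 -> turn [-0.  -0.3  0. ] shift [-0.5 74.4  0.2]
```

View pics/z_wrist.png

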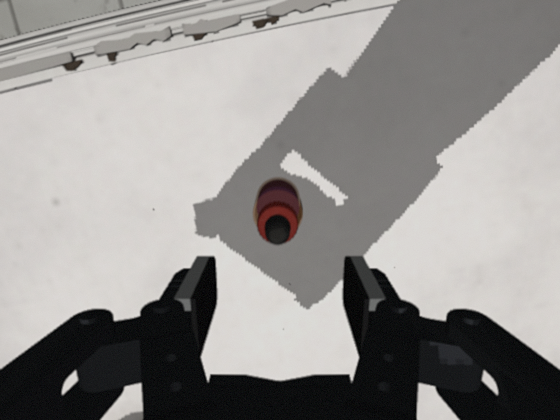

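Call:
step_arm([
  [[0,0,0],[-1,25,0],0.4],
  [[0,0,0],[-1,55,0],0.4],
  [[0,0,0],[-1,74,0],0.4],
  [[0,0,0],[-1,74,0],0.4],
  [[0,0,0],[-1,74,0],0.4],
  [[0,0,0],[-1,74,0],1],
  [[0,0,0],[-1,74,0],1],
  [[0,0,0],[-1,74,0],1],
  [[0,0,0],[-1,74,0],1],
  [[0,0,0],[-1,74,0],1],
])

```text
time: 34.47
eef_pos: [0.4505, -0.3774, 0.0593]
tcp_rot: [0.547, 0.451, -0.45, -0.543]
contact_force: [1.2, 1.9, 7.1]
opening: 0.265
```

```bash
python3 -c "
from h import *
s,R=st();plan(529.5+1.5,130.3,250,79.5)"
```

```text
t 34.47 tcp [ 450.5 -377.4   59.3] F [1.2 1.9 7.1] op 0.265
R(cols tool xyz)
 [[ 0.188  0.003 -0.982]
 [ 0.982 -0.003  0.188]
 [-0.002 -1.    -0.004]]
q [-8.700e-01  2.950e-01  1.910e+00  1.000e-03  9.320e-01 -2.252e+00]
t 34.47 cur [ 450.5 -377.4   59.3] yaw 79.2 -> turn [ 0.2 -0.3 -0.1] shift [ 513.4 -192.    15.7]
```

Call:
step_arm([
  [[0,0,0],[0,-20,0],1],
  [[0,0,0],[0,-60,0],1],
  [[0,0,0],[0,-100,0],1],
  [[0,0,0],[0,-140,0],1],
  [[0,0,0],[15,-175,0],1],
  [[0,0,0],[50,-192,2],1],
  [[0,0,0],[90,-192,3],1],
  [[0,0,0],[130,-192,4],1],
  [[0,0,0],[170,-192,5],1],
  [[0,0,0],[210,-192,6],1],
])

```text
time: 35.3
eef_pos: [0.4824, -0.1672, 0.2491]
tcp_rot: [0.546, 0.451, -0.45, -0.545]
contact_force: [1.2, 0.3, -0.3]
opening: 0.259
```

Call:
step_arm([
  [[0,0,0],[40,0,1],1],
  [[0,0,0],[80,0,2],1],
  [[0,0,0],[120,0,4],1],
  [[0,0,0],[160,0,5],1],
  [[0,0,0],[200,0,6],1],
  [[0,0,0],[240,0,8],1],
  [[0,0,0],[280,0,9],1],
  [[0,0,0],[303,0,10],1],
  [[0,0,0],[303,0,10],1],
  [[0,0,0],[303,0,10],1],
])

```text
time: 36.13
eef_pos: [0.5295, 0.1316, 0.2486]
tcp_rot: [0.545, 0.451, -0.451, -0.544]
contact_force: [-0.6, -0.3, -0.9]
opening: 0.256
```

Call:
step_arm([
  [[0,0,0],[0,0,0],1],
  [[0,0,0],[0,0,0],1],
])

```text
time: 36.3
eef_pos: [0.5297, 0.1295, 0.2484]
tcp_rot: [0.545, 0.45, -0.45, -0.545]
contact_force: [0.1, 0.3, -0.2]
opening: 0.264
```

```bash
python3 -c "
from h import *
plan(531,130.3,103,79.5)
p,d,W,c=cloud('wrist','aa_wrist')
np.savez('w10.npz',p=p,W=W,d=d,**c)"; python3 car.py w10.npz
```

```text
t 36.30 cur [529.7 129.5 248.4] yaw 79.1 -> turn [ 0.  -0.4 -0. ] shift [  1.1 145.4  -1.1]
rim 9058 ((571.3775024414062, 184.71002197265625), (187.04046630859375, 127.74972534179688), 79.36819458007812)
handle [ 316  242  135   21 2476] ((573.7721557617188, 195.23052978515625), (94.81433868408203, 15.006119728088379), 78.87918090820312)
```

View pics/aa_wrist.png

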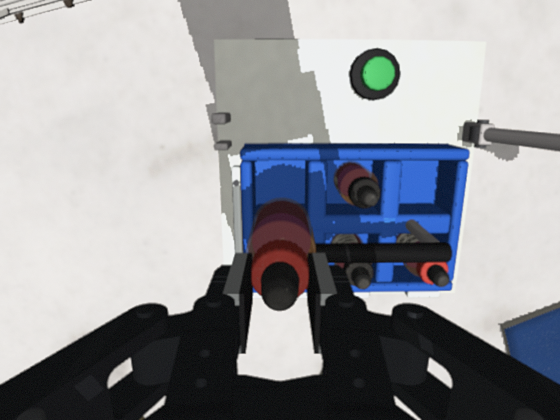

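Call:
step_arm([
  [[0,0,0],[1,30,-1],1],
  [[0,0,0],[1,65,-1],1],
  [[0,0,0],[1,90,-1],1],
  [[0,0,0],[1,112,-1],1],
  [[0,0,0],[1,128,-1],1],
  [[0,0,0],[1,140,-1],1],
  [[0,0,0],[1,145,-1],1],
  [[0,0,0],[1,145,-1],1],
])

```text
time: 37.02
eef_pos: [0.5316, 0.1306, 0.104]
tcp_rot: [0.545, 0.45, -0.45, -0.545]
contact_force: [-0.1, 0.6, -1.4]
opening: 0.261
```

```bash
python3 -c "
from h import *
plan(531,130.3,103,79.5);st()"
```

```text
t 37.02 cur [531.6 130.6 104. ] yaw 79.1 -> turn [ 0.  -0.4 -0. ] shift [-0.4  1.   0.5]
t 37.02 tcp [531.6 130.6 104. ] F [-0.1  0.6 -1.4] op 0.261
R(cols tool xyz)
 [[ 0.189  0.001 -0.982]
 [ 0.982 -0.     0.189]
 [-0.    -1.    -0.001]]
q [ 0.056  0.15   1.988 -0.     1.003 -1.325]
```

Call:
step_arm([
  [[0,0,0],[0,1.5,0],1],
  [[0,0,0],[0,1.5,0],1],
  [[0,0,0],[0,1.5,0],0.55],
  [[0,0,0],[0,1.5,0],0.55],
  [[0,0,0],[0,1.5,0],0.55],
  [[0,0,0],[0,1.5,0],0.55],
  [[0,0,0],[0,-20,0],0.55],
  [[0,0,0],[0,-55,0],0.55],
  [[0,0,0],[0,-95,0],0.55],
  [[0,0,0],[0,-130,0],0.55],
])

```text
time: 37.85
eef_pos: [0.5306, 0.1315, 0.2349]
tcp_rot: [-0.545, -0.451, 0.451, 0.545]
contact_force: [0.7, 0.8, -0.6]
opening: 0.444
```

Call:
step_arm([
  [[0,0,0],[0,-40,-40],0.55],
  [[0,0,0],[0,-80,-40],0.55],
  [[0,0,0],[0,-120,-40],0.55],
  [[0,0,0],[0,-120,-40],0.55],
  [[0,0,0],[0,-120,-40],0.55],
])

```text
time: 38.27
eef_pos: [0.572, 0.124, 0.3587]
tcp_rot: [0.547, 0.453, -0.448, -0.543]
contact_force: [0.5, 0.1, 0.0]
opening: 0.451
```

```bash
python3 -c "
from h import *
st()
p,d,W,c=cloud('wrist','bb_wrist')
np.savez('w8.npz',p=p,W=W,d=d,**c)
p,d,W,c=cloud('scene','bb_scene')
hsv=cv2.cvtColor(p,cv2.COLOR_RGB2HSV)
r=(hsv[...,1]>150)&((hsv[...,0]<5)|(hsv[...,0]>175))&(W[...,2]>.2)
print('knob',np.nanmean(W[r],0),np.nanmedian(W[r],0),r.sum(),np.argwhere(r).mean(0))
"; python3 car.py w8.npz; python3 bot.py bb_top
```

```text
t 38.27 tcp [572.  124.  358.7] F [0.5 0.1 0. ] op 0.451
R(cols tool xyz)
 [[ 0.188  0.009 -0.982]
 [ 0.982  0.     0.188]
 [ 0.002 -1.    -0.009]]
q [ 0.04   0.014  1.653  0.     1.466 -1.341]
knob [0.52670387 0.36313112 0.31305687] [0.5260285  0.36247053 0.31350836] 72 [ 93.06944444 183.09722222]
rim 6225 ((571.3723754882812, 184.50473022460938), (187.1373748779297, 126.45634460449219), 79.67539978027344)
handle [ 283  157  120   15 1532] ((572.1221313476562, 185.80445861816406), (113.02293395996094, 13.311066627502441), 79.25337982177734)
[434. 184.] 255 capmean [ 663.4 -548.7   76.4] 23 all mid [ 659.1 -534.5]
```

View pics/bb_wrist.png

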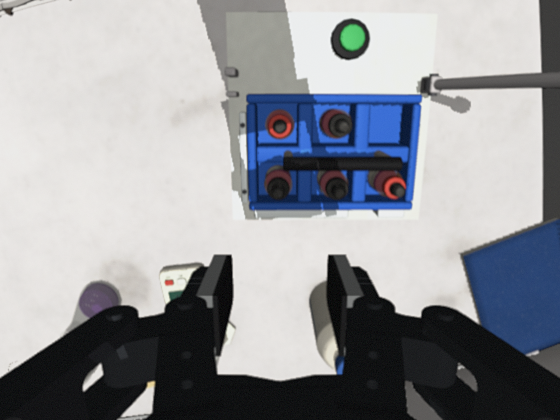

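View pics/bb_scene.png

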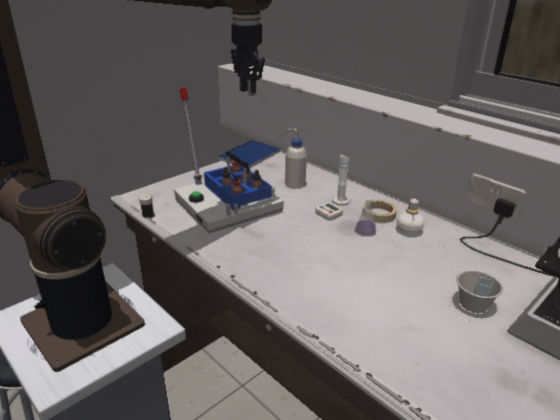

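```bash
python3 -c "
from h import *
plan(527.5,363,395,-10.5)"
```

```text
t 38.42 cur [569.2 124.  350.8] yaw 79.2 -> turn [-0.1 89.7 -0.2] shift [226.9 -44.1  86. ]
```

Call:
step_arm([
  [[0,7,0],[0,-20,0],0.3],
  [[0,14,0],[10,-40,4],0.2],
  [[0,21,0],[30,-44,11],0],
  [[0,28,0],[55,-44,21],0],
  [[0,35,0],[80,-44,30],0],
  [[0,42,0],[105,-44,40],0],
  [[0,49,0],[130,-44,49],0],
  [[0,56,0],[160,-44,60],0],
  [[0,63,0],[190,-44,72],0],
  [[0,70,0],[215,-44,82],0],
])

```text
time: 39.25
eef_pos: [0.5285, 0.3522, 0.3935]
tcp_rot: [0.706, 0.053, -0.057, -0.704]
contact_force: [-0.1, -0.1, 0.4]
opening: 1.003
```

Call:
step_arm([
  [[0,7,0],[0,0,0],0],
  [[0,14,0],[0,0,0],0],
  [[0,20,0],[0,0,0],0],
  [[0,20,0],[0,0,0],0],
  [[0,20,0],[0,0,0],0],
])

```text
time: 39.67
eef_pos: [0.5294, 0.3504, 0.3945]
tcp_rot: [0.705, -0.067, 0.064, -0.703]
contact_force: [0.1, -0.3, 0.6]
opening: 0.997
```

```bash
python3 -c "
from h import *
plan(527.5,363,395,-10.5)
p,d,W,c=cloud('wrist','cc_wrist')
np.savez('w9.npz',p=p,W=W,d=d,**c)
"
```

```text
t 39.67 cur [529.4 350.4 394.5] yaw -10.7 -> turn [ 0.2 -0.2 -0.2] shift [-4.2 -0.6 12.1]
```

View pics/cc_wrist.png

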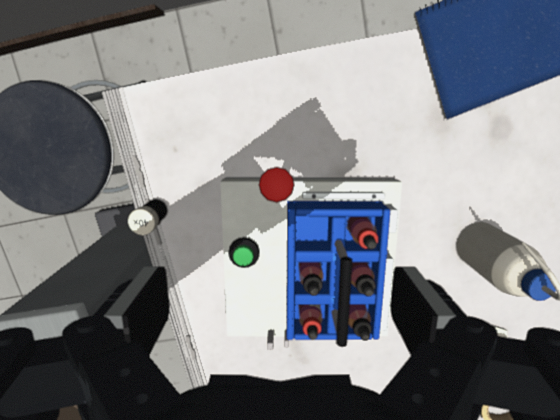

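```bash
python3 -c "
from pk import *
print(ray('w9.npz',277,184,.331)); D=np.load('w9.npz');W=D['W'];print(np.nanmean(W[178:191,271:284].reshape(-1,3),0))"
```

```text
[531.7 374.9]
[0.53151049 0.37432793 0.32814522]
```

Call:
step_arm([
  [[0,0,0],[-3,10,18],0],
  [[0,0,0],[-3,40,18],0],
  [[0,0,0],[-3,75,18],0],
  [[0,0,0],[-3,98,18],0],
  [[0,0,0],[-3,98,18],0],
  [[0,0,0],[-3,98,18],0],
])

```text
time: 40.22
eef_pos: [0.5297, 0.3682, 0.2972]
tcp_rot: [0.705, -0.068, 0.065, -0.703]
contact_force: [0.3, 0.2, 0.8]
opening: 1.003
```

```bash
python3 -c "
from h import *
plan(529.5,369,296,-10.5)
p,d,W,c=cloud('wrist','dd_wrist')
p,d,W,c=cloud('scene','dd_scene')
"
```

```text
t 40.22 cur [529.7 368.2 297.2] yaw -10.8 -> turn [ 0.2 -0.3 -0.2] shift [-0.4  1.2  0.8]
```

View pics/dd_wrist.png

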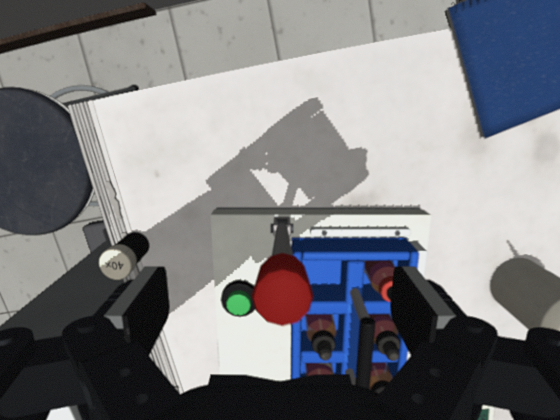

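View pics/dd_scene.png

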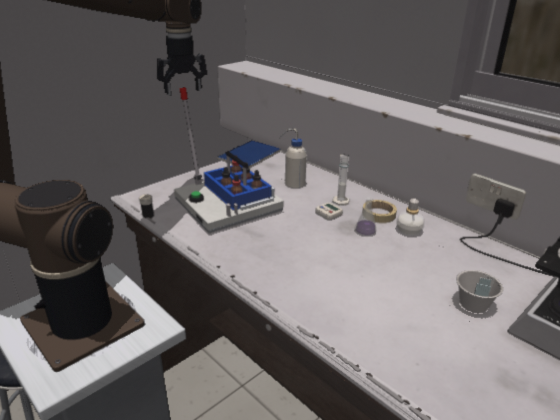

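```bash
python3 -c "
from h import *
s=ctrl.get_state()
c=viewer.calibration('scene'); print(proj(c,[s['eef_pos'],[.5297,.369,.311],[.5315,.374,.329],[.5184,.3133,.064]]))
c=viewer.calibration('wrist'); print(proj(c,[s['eef_pos'],[.5297,.369,.311],[.5315,.374,.329],[.5184,.3133,.064]]))
"
python3 -c "
import cv2
a=cv2.imread('pics/dd_scene.png')[30:230,120:290]; cv2.imwrite('pics/ddz.png',cv2.resize(a,None,fx=3,fy=3,interpolation=cv2.INTER_CUBIC))"
```

```text
[[183.60969648  96.19090588]
 [182.88985496  93.16714208]
 [181.94896812  86.65574884]
 [196.48397342 176.09437283]]
[[281.16481811 274.32869396]
 [277.2595267  285.45799012]
 [279.53219621 295.96517237]
 [277.36311837 226.07783457]]
```

View pics/ddz.png

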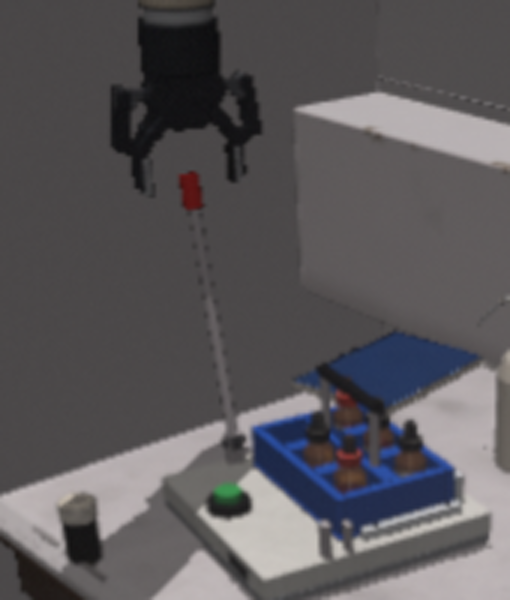

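Call:
step_arm([
  [[0,0,0],[1,3,1],0.4],
  [[0,0,0],[1,3,1],0.8],
  [[0,0,0],[1,3,1],1],
  [[0,0,0],[1,3,1],1],
  [[0,0,0],[1,3,1],1],
  [[0,0,0],[1,3,1],1],
  [[0,0,0],[1,3,1],1],
  [[0,0,0],[1,3,1],1],
], newtons=25)

```text
time: 40.98
eef_pos: [0.5309, 0.37, 0.2969]
tcp_rot: [-0.704, 0.067, -0.066, 0.704]
contact_force: [-3.4, 1.2, 2.9]
opening: 0.235
```

```bash
python3 -c "
from h import *
s,R=st(); P=s['eef_pos']*1000+[0,0,19]
a=np.radians(-10.5); X=np.array([np.cos(a),np.sin(a)]);Y=np.array([-X[1],X[0]])
d=P[:2]-[552.8,189.0]; print('shaker frame grasp',d@X,d@Y,P[2])
p,d,W,c=cloud('wrist','ee_wrist')
"
```

```text
t 40.98 tcp [530.9 370.  296.9] F [-3.4  1.2  2.9] op 0.235
R(cols tool xyz)
 [[ 0.982 -0.001  0.188]
 [-0.188  0.001  0.982]
 [-0.002 -1.     0.   ]]
q [4.520e-01 1.850e-01 1.578e+00 1.000e-03 1.380e+00 6.400e-01]
shaker frame grasp -54.50447821618609 173.9670867018076 315.9293740384774
```

View pics/ee_wrist.png

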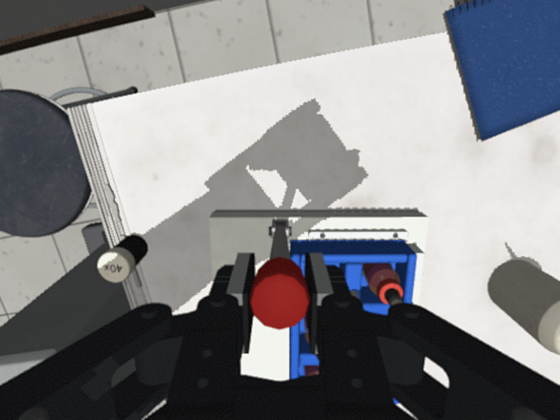

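Call:
step_arm([
  [[0,0,0],[0,-2,-10],1],
  [[0,0,0],[0,-4.5,-25],1],
  [[0,0,0],[0,-6,-43],1],
  [[0,0,0],[0,-6.5,-58],1],
  [[0,0,0],[0.5,-5.5,-80],1],
  [[0,0,0],[0.5,-2.5,-104],1],
  [[0,0,0],[1,3,-127],1],
  [[0,0,0],[1,3,-127],1],
  [[0,0,0],[1,3,-127],1],
])

```text
time: 41.78
eef_pos: [0.5068, 0.2431, 0.2941]
tcp_rot: [0.704, -0.069, 0.066, -0.703]
contact_force: [-9.5, -0.7, 6.6]
opening: 0.239
```

```bash
python3 -c "
from h import *
s,R=st(); P=s['eef_pos']*1000+[0,0,19]
a=np.radians(-10.5); X=np.array([np.cos(a),np.sin(a)]);Y=np.array([-X[1],X[0]])
d=P[:2]-[552.8,189.0]; print('shaker frame grasp',d@X,d@Y,P[2])
p,d,W,c=cloud('wrist','ff_wrist')
p,d,W,c=cloud('scene','ff_scene')
"
```

```text
t 41.78 tcp [506.8 243.1 294.1] F [-9.5 -0.7  6.6] op 0.239
R(cols tool xyz)
 [[ 0.982 -0.005  0.189]
 [-0.189 -0.001  0.982]
 [-0.004 -1.    -0.002]]
q [ 0.267 -0.003  1.785  0.     1.365  0.457]
shaker frame grasp -55.067013237305716 44.863342657683006 313.0832662924713
```

View pics/ff_wrist.png

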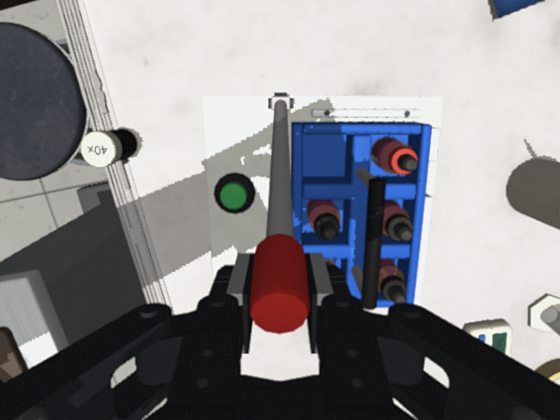

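View pics/ff_scene.png

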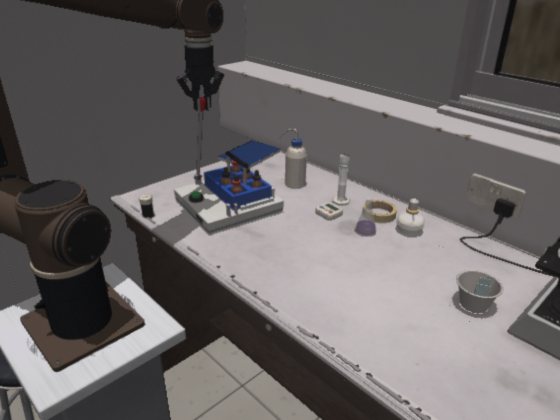

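Call:
step_arm([
  [[0,0,0],[-1,5,-16],1],
  [[0,0,0],[-2,10.5,-31],1],
  [[0,0,0],[-2,25,-60],1],
  [[0,0,0],[-2,42,-87],1],
  [[0,0,0],[-2,64,-111],1],
  [[0,0,0],[-2,87,-133],1],
  [[0,0,0],[-2,114,-151],1],
  [[0,0,0],[-2,114,-151],1],
  [[0,0,0],[-2,114,-151],1],
])

```text
time: 42.63
eef_pos: [0.4782, 0.0932, 0.178]
tcp_rot: [0.706, -0.067, 0.067, -0.702]
contact_force: [-1.4, -5.3, 2.3]
opening: 0.239
```

```bash
cat > fr.py <<'E'
from h import *
s,R=st(); P=s['eef_pos']*1000+[0,0,19]
a=np.radians(-10.5); X=np.array([np.cos(a),np.sin(a)]);Y=np.array([-X[1],X[0]])
d=P[:2]-[552.8,189.0]; print('shaker frame grasp',d@X,d@Y,P[2], 'tool F',R.T@s['contact_force'])
E
python3 fr.py
```

```text
t 42.63 tcp [478.2  93.2 178. ] F [-1.4 -5.3  2.3] op 0.239
R(cols tool xyz)
 [[ 0.982 -0.001  0.189]
 [-0.189 -0.006  0.982]
 [ 0.    -1.    -0.006]]
q [-0.013 -0.082  2.077 -0.006  1.147  0.18 ]
shaker frame grasp -55.872197133638025 -107.78611560396052 196.96771663045288 tool F [-0.36070113 -2.25396363 -5.46668777]
```

Call:
step_arm([
  [[0,0,0],[0,14,-8],1],
  [[0,0,0],[0,28.5,-16],1],
  [[0,0,0],[0,44,-23],1],
  [[0,0,0],[0,59,-28],1],
  [[0,0,0],[0,84,-35],1],
  [[0,0,0],[0,109,-39],1],
  [[0,0,0],[0,122,-40],1],
  [[0,0,0],[0,130,-40],1],
  [[0,0,0],[0,130,-40],1],
  [[0,0,0],[0,130,-40],1],
])

```text
time: 43.47
eef_pos: [0.4711, 0.0559, 0.049]
tcp_rot: [0.705, -0.066, 0.067, -0.703]
contact_force: [0.0, -6.6, -0.1]
opening: 0.234
```

```bash
python3 fr.py; python3 -c "
from h import *
p,d,W,c=cloud('wrist','gg_wrist')
p,d,W,c=cloud('scene','gg_scene')
"
```

```text
t 43.47 tcp [471.1  55.9  49. ] F [ 0.  -6.6 -0.1] op 0.234
R(cols tool xyz)
 [[ 0.982  0.     0.187]
 [-0.187 -0.003  0.982]
 [ 0.001 -1.    -0.003]]
q [-0.095  0.086  2.182 -0.004  0.873  0.096]
shaker frame grasp -56.040110994928995 -145.7826226928201 67.9583359974892 tool F [ 1.24469475  0.12135234 -6.47490913]
```

View pics/gg_wrist.png

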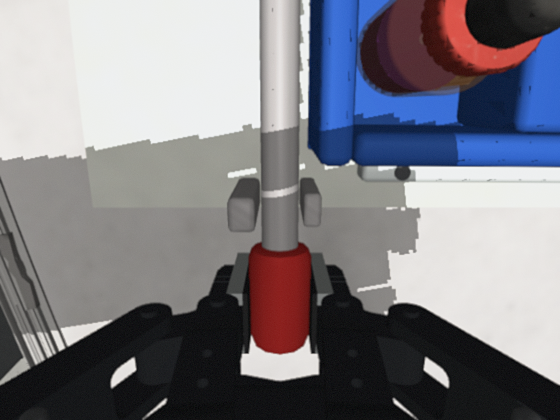

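View pics/gg_scene.png

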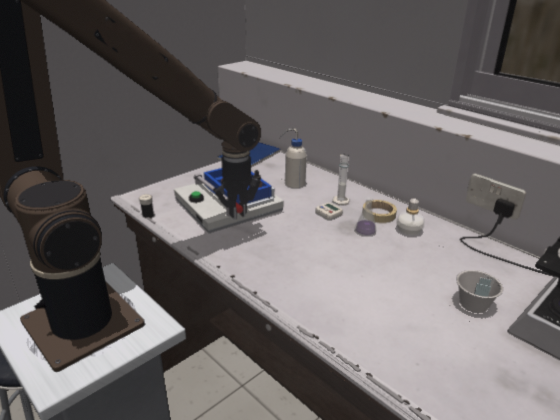

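Call:
step_arm([
  [[0,0,0],[0,2,1],1],
  [[0,0,0],[0,4,1],1],
  [[0,0,0],[0,6,1],1],
  [[0,0,0],[0,8,1],1],
  [[0,0,0],[0,8,1],1],
  [[0,0,0],[0,8,1],1],
])

```text
time: 44.07
eef_pos: [0.4711, 0.056, 0.0414]
tcp_rot: [0.706, -0.066, 0.066, -0.702]
contact_force: [-1.7, -9.4, -0.5]
opening: 0.239
```

```bash
python3 fr.py
```

```text
t 44.07 tcp [471.1  56.   41.4] F [-1.7 -9.4 -0.5] op 0.239
R(cols tool xyz)
 [[ 0.983 -0.     0.186]
 [-0.186 -0.005  0.983]
 [ 0.001 -1.    -0.005]]
q [-0.093  0.101  2.184 -0.007  0.857  0.098]
shaker frame grasp -56.05799999751337 -145.61357307806 60.41760088770984 tool F [ 0.06670028  0.5741957  -9.56822527]
```

Call:
step_arm([
  [[0,0,0],[0,2,-2],1],
  [[0,0,0],[0,4,-2],1],
  [[0,0,0],[0,5,-2],1],
  [[0,0,0],[0,5,-2],1],
])

```text
time: 44.4
eef_pos: [0.4712, 0.0561, 0.0372]
tcp_rot: [0.704, -0.066, 0.067, -0.704]
contact_force: [-2.4, -2.5, 5.9]
opening: 0.239
```

```bash
python3 fr.py; python3 -c "
from h import *
p,d,W,c=cloud('wrist','hh_wrist')"
```

```text
t 44.4 tcp [471.2  56.1  37.2] F [-2.4 -2.5  5.9] op 0.239
R(cols tool xyz)
 [[ 0.982  0.     0.187]
 [-0.187 -0.001  0.982]
 [ 0.    -1.    -0.001]]
q [-9.500e-02  1.080e-01  2.185e+00 -1.000e-03  8.480e-01  9.400e-02]
shaker frame grasp -56.005293722927284 -145.53688157559225 56.21953668591779 tool F [-1.8640652  -5.85787045 -2.91788695]
```

View pics/hh_wrist.png

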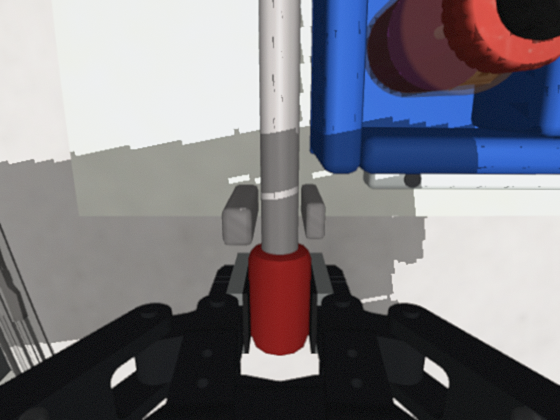

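Call:
step_arm([
  [[0,0,0],[0,0,0],0.5],
  [[0,0,0],[0,0,0],0.4],
  [[0,0,0],[0,0,0],0.4],
  [[0,0,0],[0,0,0],0.4],
  [[0,0,0],[0,-20,0],0.4],
  [[0,0,0],[0,-55,0],0.4],
  [[0,0,0],[0,-95,0],0.4],
  [[0,0,0],[0,-130,0],0.4],
  [[0,0,0],[0,-165,0],0.4],
  [[0,0,0],[0,-190,0],0.4],
])

```text
time: 45.28
eef_pos: [0.4715, 0.0565, 0.2299]
tcp_rot: [-0.704, 0.065, -0.068, 0.704]
contact_force: [0.8, 0.3, -0.1]
opening: 0.599
```

```bash
python3 fr.py; python3 -c "
from h import *
p,d,W,c=cloud('wrist','ii_wrist')
np.savez('w8.npz',p=p,W=W,d=d,**c)
z=W[...,2]; hsv=cv2.cvtColor(p,cv2.COLOR_RGB2HSV)
r=(hsv[...,1]>150)&((hsv[...,0]<5)|(hsv[...,0]>175))&(z>.03)&(z<.12)
n,l,s,ce=cv2.connectedComponentsWithStats(r.astype(np.uint8))
for i in range(1,n):
  if s[i,4]>60: print(ce[i],s[i,4],np.round(np.nanmedian(W[l==i],0)*1000,1))
p,d,W,c=cloud('scene','ii_scene')
"; python3 car.py w8.npz
```

```text
t 45.28 tcp [471.5  56.5 229.9] F [ 0.8  0.3 -0.1] op 0.599
R(cols tool xyz)
 [[ 0.982  0.004  0.188]
 [-0.188 -0.     0.982]
 [ 0.004 -1.     0.   ]]
q [-0.095 -0.169  2.057  0.     1.25   0.094]
shaker frame grasp -55.78355486157544 -145.09783556973363 248.89533217902985 tool F [0.71021085 0.05521788 0.46581682]
[341.36645963  76.93322981] 644 [525.9 132.3 111.4]
[278.25980912 183.7126193 ] 943 [471.4  61.9  72.8]
rim 8502 ((562.5830078125, 136.47447204589844), (89.86983489990234, 128.2407989501953), 79.71952819824219)
handle [ 400    0   30   68 1539] ((565.2111206054688, 147.243896484375), (35.70408248901367, 14.243059158325195), 78.82342529296875)
```

View pics/ii_wrist.png

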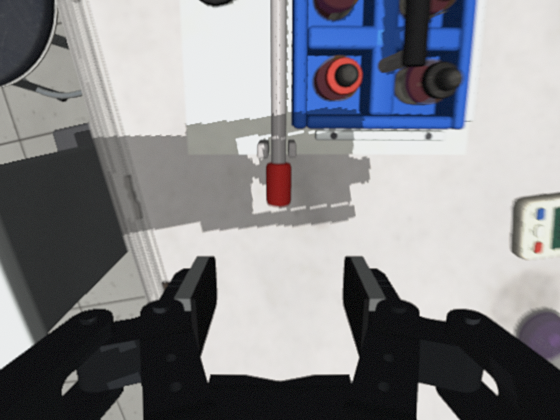

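View pics/ii_scene.png

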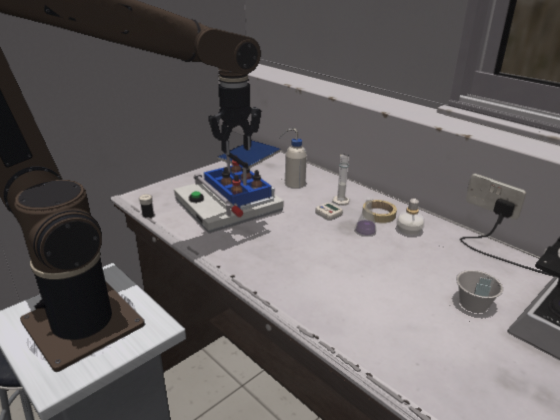

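```bash
python3 -c "
from h import *
plan(455,228,200,79.5)"
```

```text
t 45.38 cur [473.7  56.3 232.3] yaw -10.8 -> turn [  0.5 -90.3   0.6] shift [-50.9  31.9 165.1]
```

Call:
step_arm([
  [[0,-7,0],[-5,0,16],1],
  [[0,-14,0],[-10,0,32],1],
  [[0,-21,0],[-15,0,48],1],
  [[0,-28,0],[-20,0,64],1],
  [[0,-35,0],[-25,0,80],1],
  [[0,-42,0],[-30,0,96],1],
  [[0,-49,0],[-35,10,112],1],
  [[0,-56,0],[-40,20,130],1],
  [[0,-63,0],[-45,28,148],1],
  [[0,-70,0],[-51,32,165],1],
])

```text
time: 46.22
eef_pos: [0.4501, 0.2287, 0.1914]
tcp_rot: [-0.613, -0.35, 0.352, 0.614]
contact_force: [-0.4, -0.2, 1.1]
opening: 0.003
```

Call:
step_arm([
  [[0,-7,0],[0,0,0],1],
  [[0,-14,0],[0,0,0],1],
  [[0,-20.3,0],[0,0,0],1],
  [[0,-20.3,0],[0,0,0],1],
  [[0,-20.3,0],[0,0,0],1],
])

```text
time: 46.63
eef_pos: [0.451, 0.228, 0.1931]
tcp_rot: [-0.544, -0.451, 0.452, 0.545]
contact_force: [0.6, -0.1, -1.1]
opening: -0.001
```

```bash
cat > btn.py <<'E'
from h import *
import sys
plan(453,228,75,79.5)
p,d,W,c=cloud('wrist',sys.argv[1])
hsv=cv2.cvtColor(p,cv2.COLOR_RGB2HSV)
g=(hsv[...,0]>45)&(hsv[...,0]<85)&(hsv[...,1]>90)
n,l,s,ce=cv2.connectedComponentsWithStats(g.astype(np.uint8)); i=1+np.argmax(s[1:,4])
print(ce[i],s[i],np.round(np.nanmedian(W[l==i],0)*1000,1))
E
python3 btn.py jj_wrist
```

```text
t 46.63 cur [451.  228.  193.1] yaw 79.3 -> turn [-0.1 -0.2 -0.1] shift [  0.5 118.1  -2.2]
[280.51234568 199.49559083] [ 262  181   38   38 1134] [452.1 228.9  61.6]
```

View pics/jj_wrist.png

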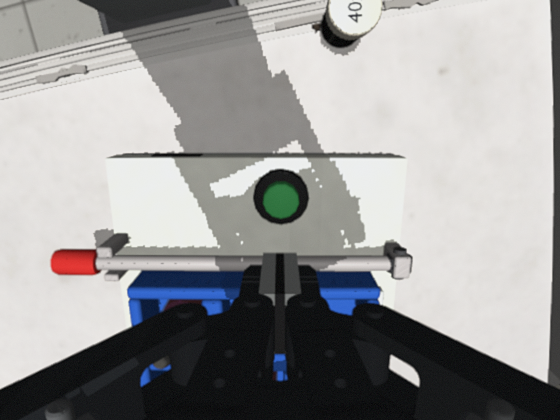

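Call:
step_arm([
  [[0,0,0],[1,30,-1],1],
  [[0,0,0],[1,65,-1],1],
  [[0,0,0],[1,95,-1],1],
  [[0,0,0],[1,115,-1],1],
  [[0,0,0],[1,123,-1],1],
  [[0,0,0],[1,125,-1],1],
  [[0,0,0],[1,125,-1],1],
])

```text
time: 47.27
eef_pos: [0.453, 0.2289, 0.0695]
tcp_rot: [-0.544, -0.452, 0.452, 0.544]
contact_force: [0.5, 0.2, 0.0]
opening: 0.0
```

```bash
python3 fr.py
```

```text
t 47.27 tcp [453.  228.9  69.5] F [0.5 0.2 0. ] op 0.0
R(cols tool xyz)
 [[ 0.184 -0.    -0.983]
 [ 0.983 -0.     0.184]
 [-0.    -1.     0.   ]]
q [ 0.268  0.12   2.098  0.     0.924 -1.118]
shaker frame grasp -105.35598578050225 21.020946685302413 88.46213986100545 tool F [ 0.32372142 -0.01561689 -0.46448934]
```

Call:
step_arm([
  [[0,0,0],[0,5,0],1],
  [[0,0,0],[0,9,0],1],
  [[0,0,0],[0,12,0],1],
  [[0,0,0],[0,14,0],1],
  [[0,0,0],[0,15,0],1],
  [[0,0,0],[0,15,0],1],
  [[0,0,0],[0,15,0],1],
])

```text
time: 47.85
eef_pos: [0.4544, 0.2293, 0.056]
tcp_rot: [0.544, 0.453, -0.451, -0.543]
contact_force: [1.1, 0.3, 6.1]
opening: 0.002
```

```bash
python3 fr.py
```

```text
t 47.85 tcp [454.4 229.3  56. ] F [1.1 0.3 6.1] op 0.002
R(cols tool xyz)
 [[ 0.183  0.003 -0.983]
 [ 0.983  0.001  0.183]
 [ 0.001 -1.    -0.003]]
q [ 0.268  0.144  2.101 -0.     0.893 -1.119]
shaker frame grasp -104.13912329339333 21.693228426465282 75.0439300033253 tool F [ 0.53642201 -6.05907636 -1.04491185]
```

Call:
step_arm([
  [[0,0,0],[0,2,0],1],
  [[0,0,0],[0,4,0],1],
  [[0,0,0],[0,4,0],1],
  [[0,0,0],[0,4,0],1],
])

```text
time: 48.18
eef_pos: [0.4545, 0.2294, 0.0557]
tcp_rot: [0.544, 0.452, -0.452, -0.543]
contact_force: [-8.0, -4.3, 28.3]
opening: -0.003
```

```bash
python3 fr.py
```

```text
t 48.18 tcp [454.5 229.4  55.7] F [-8.  -4.3 28.3] op -0.003
R(cols tool xyz)
 [[ 0.182  0.001 -0.983]
 [ 0.983 -0.     0.182]
 [-0.    -1.    -0.001]]
q [ 2.680e-01  1.460e-01  2.099e+00 -1.000e-03  8.960e-01 -1.119e+00]
shaker frame grasp -103.9754772274559 21.832132699501486 74.65387386699967 tool F [ -5.6950512  -28.25599703   7.08147195]
```

Bottomed out: the force jumped to 28 N at the end of travel. Retreat straight up and then check.

Call:
step_arm([
  [[0,0,0],[0,-10,0],1],
  [[0,0,0],[0,-45,0],1],
  [[0,0,0],[0,-85,0],1],
  [[0,0,0],[0,-125,0],1],
  [[0,0,0],[0,-165,0],1],
  [[0,0,0],[0,-205,0],1],
  [[0,0,0],[0,-240,0],1],
  [[0,0,0],[0,-270,0],1],
  [[0,0,0],[0,-270,0],1],
  [[0,0,0],[0,-270,0],1],
])

```text
time: 49.02
eef_pos: [0.4534, 0.2291, 0.3227]
tcp_rot: [0.544, 0.453, -0.451, -0.543]
contact_force: [0.4, 0.9, -1.3]
opening: -0.001
```

Call:
step_arm([
  [[0,0,0],[0,0,-40],1],
  [[0,0,0],[0,0,-70],1],
  [[0,0,0],[0,0,-70],1],
  [[0,0,0],[0,0,-70],1],
])

```text
time: 49.35
eef_pos: [0.5213, 0.2154, 0.3169]
tcp_rot: [-0.543, -0.45, 0.454, 0.545]
contact_force: [-0.3, -0.7, 0.2]
opening: 0.001
```

```bash
python3 btn.py kk_wrist; python3 -c "
from h import *
p,d,W,c=cloud('wrist')
np.savez('w8.npz',p=p,W=W,d=d,**c)
z=W[...,2]; hsv=cv2.cvtColor(p,cv2.COLOR_RGB2HSV)
r=(hsv[...,1]>150)&((hsv[...,0]<5)|(hsv[...,0]>175))&(z>.03)&(z<.12)
n,l,s,ce=cv2.connectedComponentsWithStats(r.astype(np.uint8))
for i in range(1,n):
  if s[i,4]>60: print(ce[i],s[i,4],np.round(np.nanmedian(W[l==i],0)*1000,1))
p,d,W,c=cloud('top','kk_top')
x,y,z=W[...,0],W[...,1],W[...,2]
for nm,(u,v) in dict(flask=(325,165),timer=(288,165),can=(183,276)).items():
  k=np.zeros(z.shape,bool);k[v-15:v+16,u-15:u+16]=1;k&=(z>.015); 
  if k.any(): print(nm,(x[k].min()+x[k].max())/2,(y[k].min()+y[k].max())/2)
"; python3 car.py w8.npz
```

```text
t 49.35 cur [521.3 215.4 316.9] yaw 79.4 -> turn [-0.3 -0.1 -0.1] shift [  0.4 242.3  68.1]
[280.26484751 104.00642055] [267  90  28  29 623] [453.  228.9  61.8]
[125.94623656 152.79749104] 558 [470.4  63.3  73. ]
[199.75510204 200.42176871] 294 [524.6 138.7 111. ]
[322.59728507 261.20361991] 221 [608.9 243.8 111.1]
flask 0.7472869500779471 -0.1760475979311515
timer 0.7323477776779186 -0.04566337417676971
can 0.31982837501688965 0.1743782052661675
rim 6692 ((570.9533081054688, 185.7587890625), (187.51641845703125, 126.84307861328125), 79.60100555419922)
handle [ 193  242  127   16 1668] ((571.622802734375, 184.9564208984375), (112.52762603759766, 14.308988571166992), 79.57892608642578)
```

View pics/kk_wrist.png

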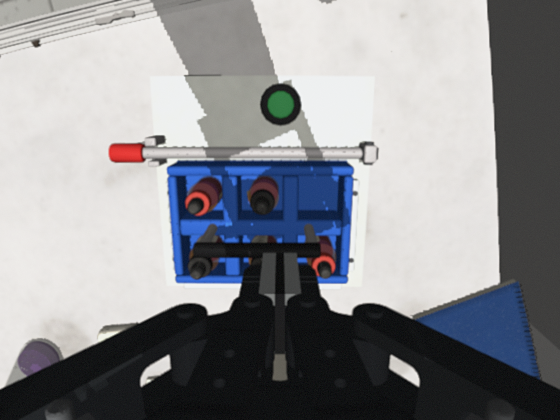

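View pics/kk_top.png

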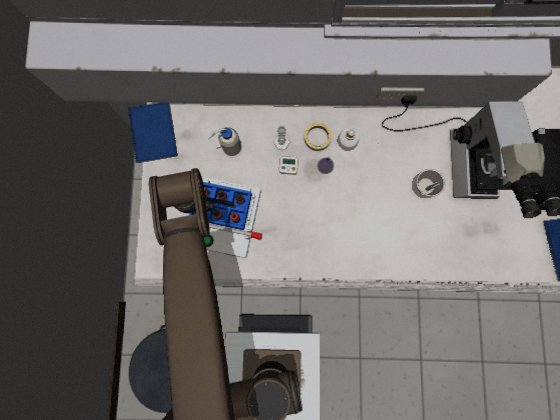

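```bash
python3 -c "
from h import *
print(ctrl.sign_off())"
```

```text
the job is handed in; nothing more can be done
None
```

I docked the carrier, loaded all five bottles, lowered the bar and pressed the start button. The job was handed in at about 49.5 s of the 210 s allowed. `sign_off` reports no verdict, so what follows is from my own measurements.

- **Carrier:** I seated it against the back stop, with about 6 N of contact, and let go. In the last pictures it is within about 1.5 mm of my dock estimate. I did not see the switch lever itself; I take it to be held down because the carrier is home and level.
- **Bottles:** All five stand upright in their compartments, and the front-left compartment is empty. No bottle is left on the bench.
- **Bar:** It is down between its pins. The grip's top measured 73 mm, where about 74.5 mm is expected when fully down.
- **Button:** I pressed it last, to the end of its travel. The force rose from 6 N to 28 N in the last step. Its top is back at 61.8 mm, against 61.6 mm before the press.
- **Robot:** It was clear of everything, with no contact force, when I handed in.
- **Bystanders:** The timer is where it was. The flask looked in place, though its last reading came out about 15 mm further back than the first, from a cruder method. The canister was hidden by the arm in the last top picture, so its reading there was of something else. The wrist picture just before the press showed it standing at the front edge, but I did not measure it.

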